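Clamp a whistle tube with the loose crank

TASK

The short green tube lies loose in the V-block. Take the crank from the rack, fit it all the way down over the squared top of the clamp screw, and wind it clockwise (seen from above) until the screw comes up firm and the pad grips the tube, feeling for it and never straining the crank against the clamp. Then lift the crank off and stand it back upright, fully home, in the rack socket it came from, leaving the tube in its vee and the other things alone.

Things in the scene. Friction and masses are not known exactly. Their poses are not given: they have to be found in the camera images.
- crank: Removable dark steel crank (0.3 kg) standing in a rack socket. Origin: centre of the mouth of its square bore, at its very bottom; z up, x along the arm to the knob. Bore 15.3 mm square, 30 deep, sides along x, y. Going up: barrel 28 mm wide to 30 mm, collar 40 wide to 35 (rests on the rack top), neck 26, flat arm 16 wide from 44 to 53, round boss from 53 to 88, knob on the arm's end.
- crank_boss (a point): Middle of the crank's round boss (24 mm wide, 35 mm tall, above the arm), the place to hold it for lifting, fitting and taking off. On the crank's axis, 70.5 mm above its origin. On the screw the crank leans up to 0.06 rad in its play; once the square is in the bore and the crank is let go, it sinks home by its own weight.
- crank_knob (a point): Middle of the crank's brown wooden knob, 20 mm wide, 46 mm tall, turning freely on its own upright pin. 65 mm from the crank's axis, 77.5 mm above its origin and 24.5 mm above the arm's top.
- screw_end (a point): Top centre of the clamp screw's squared end: 14 mm square, 32 long, edges chamfered. The crank goes over it until the bore floor rests here (crank origin 30 mm below), with 0.6 mm play each side. These axes stay with the V-block: which way the square is turned differs each time and must be felt for or seen. A light rub does not turn the screw. It sinks 5 mm per clockwise turn (0.8 mm per rad).
- jig: Steel V-block with a stirrup and bridge over it, through which the clamp screw passes; all fixed to the board. Base 110 x 110 mm, bridge top 92 mm above the underside. Origin: middle of the underside; z up along the screw's axis, x along the vee.
- pad: Cork-faced pad, 22 mm wide, sinking with the screw without turning. Origin: centre of its lower face. Starts 1.5 to 4 mm off the tube: 0.4 to 0.95 turn to go. The screw drags evenly, 1 to 2 N at the knob; the cork's squeeze is not felt, then the screw comes up firm, the push at the knob rising about 1.2 N per mm. 4 to 7 N is enough, over 10 N strains it. The screw stays where left.
- tube: Short green-lacquered tube with brass ferrules, about 19 mm across and 100 mm long, 40 g, lying loose along the vee under the pad. Origin: its middle; x along its length.
- rack: Fixed steel block 115 x 172 x 40 mm with six round sockets 31 mm wide, 35 mm deep, in two rows of three, 60 mm apart both ways. Origin: middle of its underside. The crank's arm starts pointing roughly to the rack's -x side, clear of the other things in it.
- punch: Brown hardwood drift punch, 29 mm wide at the foot, 124 mm tall, standing in a rack socket. Origin: middle of its foot. Leave it alone.
- mouthpiece: Black horn mouthpiece, 29 mm wide at the foot, 84 mm tall, standing in a rack socket. Origin: middle of its foot. Leave it alone.
- weight: Squat round iron weight, 76 mm wide, 62 mm tall with its knob, on the board. Origin: middle of its underside. Leave it alone.

How it is judged (in metres and radians):
On the way, in this order (a step that is already met when the one before it is completed fails the run):
1. the crank is fully down over the squared end of the screw (horizontal distance between crank and screw_end below 0.004 m and z of crank in the frame of screw_end below -0.026 m and angle between crank's own z axis and vertical below 0.12 rad), for 0.2 s.
2. with the crank still on, the pad grips the tube (contact force between pad and tube above 10 N and z of crank in the frame of screw_end below -0.015 m and horizontal distance between crank and screw_end below 0.006 m), for 0.2 s.
At the end, for the whole second after the job is handed in: The pad still grips the tube with over 10 N, the tube lies within 10 mm of where it was, and the crank stands at rest in its own socket, within 6 mm of where it started and within 0.12 rad of upright (contact force between pad and tube above 10 N and distance of tube from where it was at the start of the episode below 0.01 m and distance of crank from where it was at the start of the episode below 0.006 m and angle between crank's own z axis and vertical below 0.12 rad and linear speed of crank below 0.02 m/s); the robot touches nothing.
It fails at once if the crank is strained against the clamp (about 10 N at the knob when hard up, as the small square takes it with short leverage) (contact force between crank and jig above 220 N).
It fails at once if a bystander is disturbed (distance of any of punch, mouthpiece, weight from where it was at the start of the episode above 0.015 m).
It also fails if it takes over 72 s, if anything falls off the work surface, if the arm or the gripper's body presses on something with over 40 N, if the wrist force passes 120 N, or if a joint passes its speed limit or range.

ROBOT

A 6-joint arm with a two-finger parallel gripper is mounted at the origin on the work surface. World frame = base frame: x ahead of the robot, y to its left, z up, the work surface at z = 0. Lengths are in mm, angles in rad, forces in N, time in s.
With the tool pointing down it reaches from about 300 to 775 mm from the base axis. Payload 14.6 kg.
Tool frame: the origin (TCP) lies on the centre line of the jaws, within the pads' length; the fingertips stand 17 mm ahead of it and the grasp point (between the pads) lies 2 mm behind it; z points along the fingers, y is the direction in which the jaws open and shut (so a half turn about z gives the same grasp; the last joint's range is limited). The gripper opens to 94 mm and grips with 3 to 60 N. Pads are 16 mm wide; open, the fingers measure 119 mm over their backs; the gripper's body (75 mm by 177 mm) begins 78 mm behind the grasp point.
Start: joints at [1.125, 0.3, 1.521, -0, 1.321, -0.067], TCP at [203.39, 511.001, 222.446] pointing down, gripper open.
Joint ranges: [-3.03, 3.03], [-0.79, 2.21], [0.23, 2.52], [-1.04, 4.18], [0, 3.07], [-2.55, 2.55]. Speed limits (rad/s): [2.22, 2.22, 2.57, 3.14, 3.14, 3.14].

INTERFACE

Orientations are given as [roll, pitch, yaw] about the fixed x, y, z axes, in that order (R = Rz(yaw) Ry(pitch) Rx(roll)).
In Python, from workcell import manip gives the robot as it stands. The module is installed in compiled form; this text tells all that it offers.
- The arm moves only by the tool carry_out, never from a script. Its argument "commands" is a list of rows, each a list of 3 entries, a list of its own where there are three numbers: the shift along the tool's x, y, z in cm, then the turn, a rotation vector about the tool's x, y, z in degrees, then the opening in per cent of the stroke, from 0 (shut) to 100 (fully open). In form: [[[x, y, z], [ax, ay, az], grip], ...]. A call has 1 to 10 rows; each row shifts and turns the commanded pose from where the row before left it, along the tool's axes as they then stand; what a row does not reach is not made up. A row lasts 1/12 s, in which the tool goes at most 41.7 mm and 7.16 degrees, less where a joint would pass 70% of its speed; a pose out of reach is approached as far as the arm can. A call is refused whole if a number of a shift passes 4.17 or a number of a turn 7.16, either way. A call with a gripper value outside its range is refused whole. The fingers move at their own pace and stop on an object; "force" is the grip in N (left out, the last holds). Time passes only in rows, so rows that do not move let the fingers close. It gives the time, the measured TCP pose, the force and the opening at its end, in the units of the state.
- manip.sense(): the state, without advancing time (a new reading comes with each control period).
- manip.get_image(name): name is "scene" or "top" or "wrist"; returns (picture, depth): 420x560x3 uint8, red, green, blue; 420x560 float32, mm along the optical axis (not along the pixel's ray), 0 where there is no reading.
- manip.calibration(name): a dict with "intrinsics" (3x3 intrinsics, pixels), "R" (3x3) and "t" (3): a world point X has camera coordinates R X + t. Camera axes: x right, y down, z forward; pixel columns grow to the right and rows downward; lengths in mm; the calibration is good to about 2 mm. The wrist camera is an equidistant fisheye: a pixel r from the principal point sees the ray r / f radians off the axis. A picture is of the moment at which its call begins: read the wrist's pose just before it. calibration takes no time and is no camera call; for the wrist camera it gives the pose at the moment of the call.
- manip.hand_in(): hands the job in, once; it reports no verdict.
The state is a dict: "time": time; "joints": joint angles; "qd": joint speeds; "effort": joint torques, N m; "eef_pos": TCP position; "eef_rot": TCP orientation; "ft_force": force on the tool from outside, world axes, zero at the start; "moment": the same for the moment, N m; "grip_width": opening from 0.0 (shut) to 1.0 (fully open).
Only numpy, scipy, OpenCV 4.12 (cv2) and the standard library are available. Lean on these libraries where they do the work, as an engineer would, in place of code of your own. Each camera call takes 0.05 s, during which the arm holds its last target. There are 200 camera calls.

## Working session

There is one attempt and no reset: what is moved stays moved. The work goes in short steps, Python scripts to look and compute and a tool call to move; the robot and the scene stay as the last step left them, time stands still between calls to the robot, and variables do not carry over. Pictures are saved under pics/ and viewed, about 8 in all and at most 12, crops included, and the job is handed in when it is done.

Besides the shell and the picture viewer there is one more tool, called by a JSON object that holds its "method" and its "body", one argument or row to a line. carry_out: Moves the arm, as the interface text tells. Its arguments: {"type":"object","properties":{"commands":{"type":"array","items":{"type":"array"}},"force":{"type":"number"}},"required":["commands"]}

```bash
mkdir -p pics
cat > h.py <<'E'
import numpy as np, cv2
from workcell import manip
def snap(n,f):
    c=manip.calibration(n); im,d=manip.get_image(n)
    np.savez(f'pics/{f}.npz',im=im,d=d,K=c['intrinsics'],R=c['R'],t=c['t'])
    cv2.imwrite(f'pics/{f}.png',im[:,:,::-1]); return im,d,c
def load(f): return np.load(f'pics/{f}.npz')
def world(z,u,v,d=None):
    K=z['K']; d=z['d'][int(round(v)),int(round(u))] if d is None else d
    p=np.array([(u-K[0,2])/K[0,0],(v-K[1,2])/K[1,1],1])*d
    return z['R'].T@(p-z['t'])
def crop(f,u0,v0,u1,v1,s,o):
    im=cv2.imread(f'pics/{f}.png')[v0:v1,u0:u1]; cv2.imwrite(f'pics/{o}.png',cv2.resize(im,None,fx=s,fy=s,interpolation=cv2.INTER_CUBIC))
E
python3 - <<'E'
from h import *
for n in('top','scene'):
    im,d,c=snap(n,n+'0'); print(n,c['intrinsics'],c['R'],c['t'])
print(manip.sense())
a=cv2.imread('pics/top0.png')
cv2.imwrite('pics/top0b.png',cv2.resize(a,(800,600),interpolation=cv2.INTER_CUBIC))
E
```

```text
top [[392.67114459   0.         275.30557362]
 [  0.         392.67114459 212.62916519]
 [  0.           0.           1.        ]] [[ 2.50095686e-03 -9.99787741e-01 -2.04503849e-02]
 [-9.85804263e-01  9.68286445e-04 -1.67895855e-01]
 [ 1.67880019e-01  2.05799769e-02 -9.85592595e-01]] [-11.49088581 561.89073219 782.72893528]
scene [[523.76590637   0.         284.71863488]
 [  0.         523.76590637 214.23552513]
 [  0.           0.           1.        ]] [[ 6.96766597e-01  7.17297798e-01 -4.22932856e-04]
 [ 3.77230404e-01 -3.66934314e-01 -8.50327250e-01]
 [-6.10093052e-01  5.92320081e-01 -5.26254111e-01]] [-371.63313428 -110.3593928  1432.43612679]
{'time': 0.1, 'joints': array([ 1.12536904e+00,  3.00378355e-01,  1.52150798e+00, -1.07634644e-05,
        1.32072080e+00, -6.65756048e-02]), 'qd': array([ 0.00020448, -0.00080883, -0.00075555,  0.00080858,  0.00103207,
       -0.00011893]), 'effort': array([-2.65467015e-04, -5.32640183e+01, -3.53291774e+01,  7.09039718e-02,
        2.34138023e-02, -5.71845794e-05]), 'eef_pos': array([203.31754179, 510.80384336, 221.96812523]), 'eef_rot': array([-3.14057973e+00, -5.70867076e-05,  2.76274361e+00]), 'ft_force': array([ 0.58406932, -0.32493355,  0.21901617]), 'moment': array([0.00462312, 0.04724751, 0.02774531]), 'grip_width': 1.0011875155112528}
```

View pics/top0b.png

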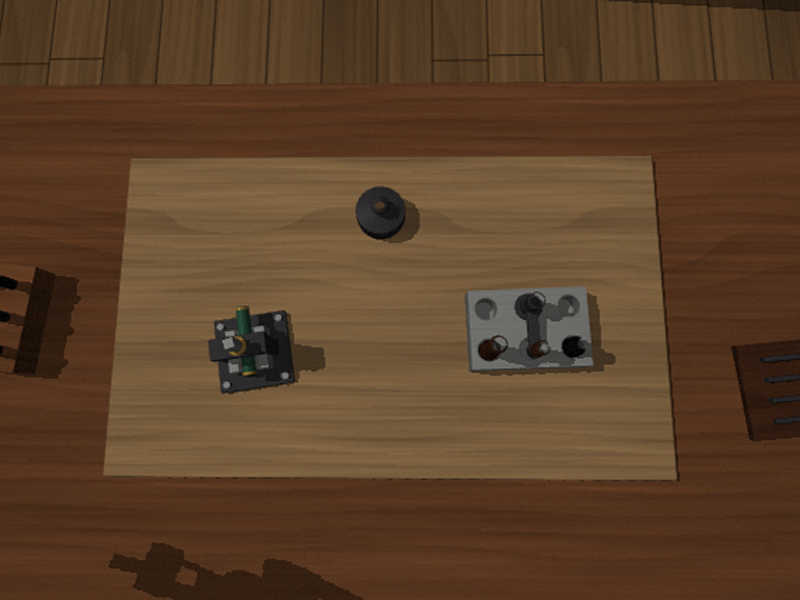

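View pics/scene0.png

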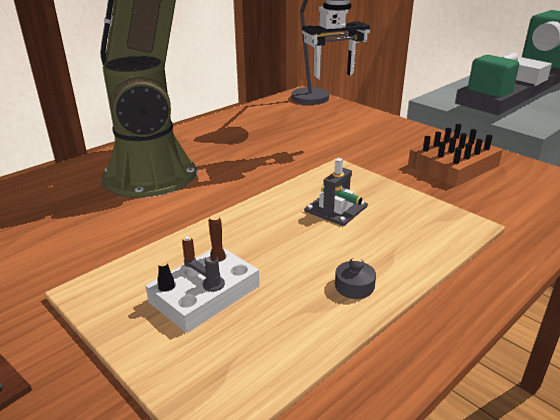

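Top view (800x600): crank boss near (530,303), with its arm running down to the knob at (538,348). The punch is at (490,348), the mouthpiece at (573,346), the jig's square screw end at (229,342), and the weight at (380,210). The scene view agrees. I'll enlarge both for positions.

Run:
```python
from h import *
A=cv2.imread('pics/top0.png'); B=cv2.imread('pics/scene0.png')
def c(I,u,v,w,h,W,H): return cv2.resize(I[v:v+h,u:u+w],(W,H),interpolation=cv2.INTER_CUBIC)
g=np.vstack([np.hstack([c(A,140,200,80,60,400,300),c(A,320,190,80,60,400,300)]),
 np.hstack([c(B,300,150,80,60,400,300),c(B,150,210,80,60,400,300)])])
cv2.imwrite('pics/g.png',np.clip(g.astype(float)*1.5,0,255).astype('uint8'))
```

```text
(no output)
```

View pics/g.png

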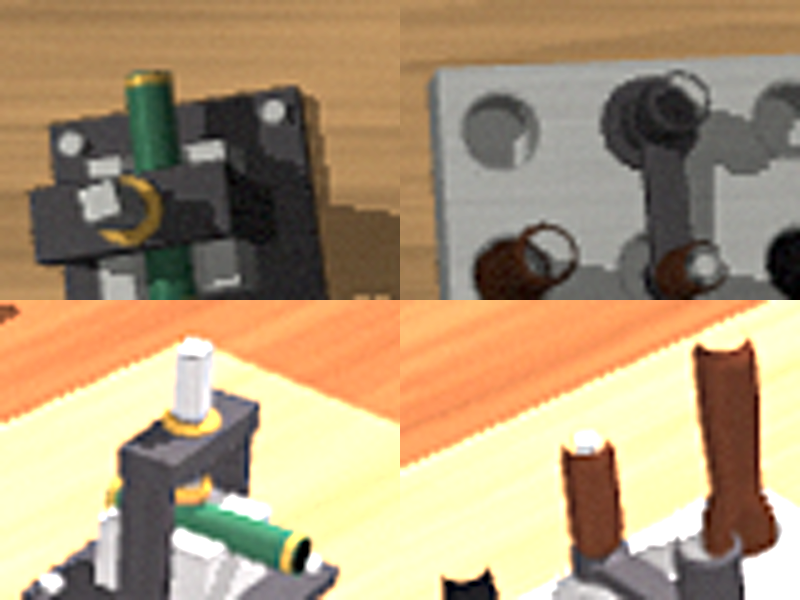

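Crop: screw top at about (159.8,240.4) in top and (339,159) in scene. The boss top is near (455,100) in the upper-right tile, with the knob below it. I'll use the depth clouds for exact positions.

Run:
```python
from h import *
def cloud(f):
    z=load(f);v,u=np.mgrid[:420,:560];K=z['K'];d=z['d']
    p=np.stack([(u-K[0,2])/K[0,0]*d,(v-K[1,2])/K[1,1]*d,d],-1)
    return ((p-z['t'])@z['R']).astype(float),d>0
for f in('top0','scene0'):
    P,m=cloud(f);z=load(f)
    print(f,'screw guess',world(z,*( (160,240) if f[0]=='t' else (339,159))))
    bz=P[(P[...,0]>350)&(P[...,0]<550)&(abs(P[...,1])<60)&m][:,2]; print('board z',np.median(bz))
    hh=np.histogram(P[m&(P[...,2]>20)&(abs(P[...,2]-45)<20)&(P[...,1]<-80)&(P[...,1]>-320)&(P[...,0]>250)&(P[...,0]<550)][:,2],bins=20);print('rack',hh[1][hh[0].argmax()])
    s=m&(P[...,2]>95)&(P[...,0]>250)&(P[...,0]<600)&(abs(P[...,1])<400)
    n,l,st,c=cv2.connectedComponentsWithStats(s.astype('uint8'))
    for i in range(1,n):
        q=P[l==i]
        if len(q)>5:
            t=q[q[:,2]>q[:,2].max()-8];print(len(q),'top',len(t),t.mean(0).round(1),(t.min(0)+t.max(0)).round(1)/2,q[:,2].max().round(1),np.ptp(t,0).round(1),c[i].round(1))
```

```text
top0 screw guess [493.87712002 199.59930217 147.109647  ]
board z 18.204261015521936
rack 56.78247922590191
62 top 39 [ 553.7 -202.9  114.5] [ 555.7 -205.6  114.6] 118.5 [23.5 22.6  7.8] [372.7 212. ]
663 top 60 [493.9 199.3 148.1] [493.95 199.2  148.1 ] 151.7 [15.1 14.8  7.1] [166.7 242.1]
93 top 50 [ 491.9 -146.1  144.2] [ 493.5  -148.55  143.75] 147.7 [20.4 22.6  7.9] [345.7 242.5]
35 top 16 [ 497.  -263.1  104.7] [ 498.25 -264.5   104.85] 108.8 [15.6  9.9  7.9] [404.7 241.1]
85 top 39 [ 489.9 -207.2  128.1] [ 491.4  -208.65  128.45] 132.4 [17.3 16.5  7.9] [377.1 243.8]
scene0 screw guess [497.79454247 203.8944586  148.34969669]
board z 17.998199753059122
rack 56.96263257225517
449 top 34 [499.1 200.7 146.6] [498.65 202.35 146.55] 150.5 [12.8 16.5  7.9] [337. 175.]
296 top 51 [ 502.7 -150.7  143.7] [ 498.95 -147.9   144.4 ] 148.3 [19.9 21.9  7.8] [215.1 230.6]
195 top 42 [ 498.8 -209.9  127.6] [ 496.9  -209.75  128.6 ] 132.6 [16.  13.8  7.9] [187.5 246.9]
142 top 52 [ 565.8 -208.6  113.6] [ 561.65 -205.45  113.85] 117.7 [20.2 21.5  7.7] [211.4 265.7]
71 top 36 [ 507.1 -269.2  104. ] [ 505.55 -267.65  104.65] 108.4 [14.  15.7  7.5] [163.1 268.3]
```

```bash
cat >> h.py <<'E'
from scipy.spatial.transform import Rotation as Ro
def plan(x,y,z,yaw,n,start=None):
    "rows to reach x,y,z mm, yaw deg (tool down) in n rows"
    s=manip.sense()
    p=np.array(s['eef_pos']) if start is None else np.array(start[:3],float)
    R=Ro.from_euler('xyz',s['eef_rot']) if start is None else Ro.from_euler('xyz',[np.pi,0,np.radians(start[3])])
    y0=s['eef_rot'][2] if start is None else np.radians(start[3])
    d=(np.radians(yaw)-y0+np.pi)%(2*np.pi)-np.pi
    T=Ro.from_euler('xyz',[np.pi,0,y0+d]); P=np.array([x,y,z],float)
    for i in range(n):
        sh=R.inv().apply((P-p)/(n-i))/10; q=(np.degrees((R.inv()*T).as_rotvec())/(n-i))
        if abs(q[2])>175/1: q*=1
        sh=np.round(sh,2); q=np.round(q,1); print([list(map(float,sh)),list(map(float,q))])
        p=p+R.apply(sh*10); R=R*Ro.from_rotvec(np.radians(q))
E
python3 - <<'E'
from h import *
c=manip.calibration('wrist'); print(c['intrinsics']); C=-c['R'].T@c['t']
s=manip.sense(); R=Ro.from_euler('xyz',s['eef_rot'])
print('cam in tool',R.inv().apply(C-s['eef_pos']),'axis',R.inv().apply(c['R'][2]))
plan(420,200,250,85,11)
E
```

```text
[[325.1922621    0.         278.76912228]
 [  0.         325.1922621  209.78057758]
 [  0.           0.           1.        ]]
cam in tool [  70.2634356     0.49975571 -161.1392744 ] axis [-2.43183190e-01 -6.10965465e-04  9.69980187e-01]
[[-2.88, -1.9, -0.25], [-0.0, 0.0, 6.7]]
[[-3.08, -1.55, -0.25], [-0.0, 0.0, 6.7]]
[[-3.24, -1.18, -0.25], [-0.0, 0.0, 6.7]]
[[-3.35, -0.79, -0.25], [-0.0, 0.0, 6.6]]
[[-3.42, -0.4, -0.25], [-0.0, 0.0, 6.7]]
[[-3.44, -0.0, -0.26], [-0.0, 0.0, 6.6]]
[[-3.42, 0.39, -0.25], [-0.0, 0.0, 6.7]]
[[-3.35, 0.79, -0.26], [-0.0, 0.0, 6.6]]
[[-3.24, 1.17, -0.25], [-0.0, 0.0, 6.7]]
[[-3.08, 1.54, -0.26], [-0.0, 0.0, 6.6]]
[[-2.88, 1.89, -0.25], [-0.0, 0.1, 6.7]]
```

Run:
```python
from h import *
plan(445,200,205,92,10)
```

```text
[[-3.39, -1.99, 0.17], [-0.0, 0.0, 6.6]]
[[-3.6, -1.59, 0.17], [-0.0, 0.0, 6.6]]
[[-3.76, -1.17, 0.17], [-0.0, 0.0, 6.6]]
[[-3.87, -0.73, 0.17], [-0.0, 0.0, 6.6]]
[[-3.93, -0.27, 0.17], [-0.0, 0.0, 6.6]]
[[-3.93, 0.18, 0.17], [-0.0, 0.0, 6.7]]
[[-3.89, 0.63, 0.17], [-0.0, 0.0, 6.6]]
[[-3.79, 1.08, 0.18], [-0.0, 0.0, 6.7]]
[[-3.63, 1.51, 0.17], [-0.0, 0.0, 6.6]]
[[-3.44, 1.92, 0.18], [-0.0, 0.1, 6.7]]
```

{"method": "carry_out", "body": {
  "commands": [
    [[-3.4, -2.0, 0.17], [0, 0, 6.6], 100],
    [[-3.6, -1.6, 0.17], [0, 0, 6.6], 100],
    [[-3.76, -1.17, 0.17], [0, 0, 6.6], 100],
    [[-3.87, -0.73, 0.17], [0, 0, 6.6], 100],
    [[-3.93, -0.27, 0.17], [0, 0, 6.6], 100],
    [[-3.93, 0.18, 0.17], [0, 0, 6.7], 60],
    [[-3.89, 0.63, 0.17], [0, 0, 6.6], 60],
    [[-3.79, 1.08, 0.18], [0, 0, 6.7], 60],
    [[-3.63, 1.51, 0.17], [0, 0, 6.6], 60],
    [[-3.44, 1.92, 0.18], [0, 0, 6.7], 60]
  ]
}}

```text
time: 0.93
eef_pos: [445.8, 198.2, 205.1]
eef_rot: [-3.141, -0.0, 1.6]
ft_force: [-0.3, 0.3, 0.9]
grip_width: 0.68
```

```bash
cat >> h.py <<'E'
def wpix(z,u,v,zw):
    "wrist fisheye pixel -> world at height zw"
    K=z['K'];a=np.array([(u-K[0,2])/K[0,0],(v-K[1,2])/K[1,1]]);r=np.hypot(*a)
    d=np.array([*(a/r*np.sin(r)),np.cos(r)]);d=z['R'].T@d;C=-z['R'].T@z['t']
    return C+d*(zw-C[2])/d[2]
def wproj(z,X):
    q=z['R']@np.array(X,float)+z['t'];r=np.hypot(q[0],q[1]);th=np.arctan2(r,q[2]);K=z['K']
    return np.array([K[0,2]+K[0,0]*th*q[0]/r,K[1,2]+K[1,1]*th*q[1]/r])
E
python3 - <<'E'
from h import *
s=manip.sense(); im,d,c=snap('wrist','w1'); print(s['eef_pos'],s['eef_rot'],s['ft_force'],s['grip_width'])
z=load('w1'); u,v=wproj(z,[496,200.5,148]); print(u,v)
u0=int(max(0,min(u-40,480)));v0=int(max(0,min(v-30,360)));print(u0,v0)
a=cv2.imread('pics/w1.png');b=cv2.resize(a[v0:v0+60,u0:u0+80],(560,420),interpolation=cv2.INTER_CUBIC)
cv2.imwrite('pics/w1c.png',np.clip(b*1.3,0,255).astype('uint8'))
E
```

```text
[445.8209816  198.19576659 205.11398681] [-3.14146869e+00 -1.19122752e-06  1.59991621e+00] [-0.26061139  0.34258716  0.88542378] 0.6803021278405009
348.7177436069977 230.1806035057835
308 200
```

View pics/w1c.png

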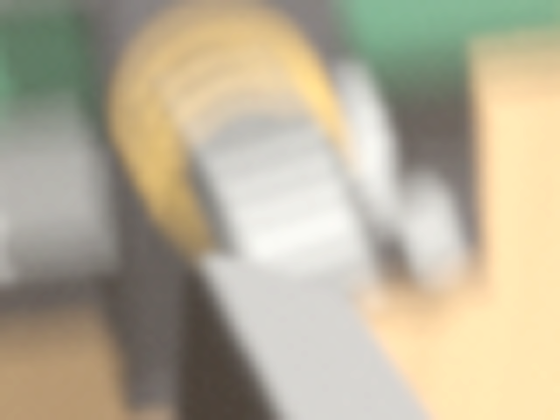

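Blurred by motion, and a finger hides the screw top. I'll shift so the camera is over the screw, settle, and look again.

{"method": "carry_out", "body": {
  "commands": [
    [[-2.0, 2.5, 0], [0, 0, 0], 60],
    [[-2.0, 2.4, 0], [0, 0, 0], 60],
    [[-2.0, 0, 0], [0, 0, 0], 60],
    [[0, 0, 0], [0, 0, 0], 60],
    [[0, 0, 0], [0, 0, 0], 60]
  ]
}}

```text
time: 1.4
eef_pos: [496.1, 141.2, 204.9]
eef_rot: [-3.141, 0.0, 1.604]
ft_force: [0.4, 0.3, -0.5]
grip_width: 0.598
```

Run:
```python
from h import *
s=manip.sense(); im,d,c=snap('wrist','w2'); print(s['eef_pos'],s['eef_rot'],s['qd'].round(4))
z=load('w2'); u,v=wproj(z,[496,200.5,148]); print(u,v, z['d'][int(v)-3:int(v)+4:3,int(u)-3:int(u)+4:3])
u0=int(max(0,min(u-40,480)));v0=int(max(0,min(v-30,360)));print(u0,v0)
a=cv2.imread('pics/w2.png');b=cv2.resize(a[v0:v0+60,u0:u0+80],(800,600),interpolation=cv2.INTER_CUBIC)
cv2.imwrite('pics/w2c.png',b)
```

```text
[496.05293306 141.23770213 204.88466153] [-3.14075153e+00  5.74512096e-05  1.60409906e+00] [ 0.0345 -0.0066 -0.0011  0.0052  0.0016  0.0098]
281.40586490185564 146.87679347752731 [[213.22412 213.8762  214.15485]
 [215.2772  214.01453 214.32068]
 [215.3958  214.84813 215.9322 ]]
241 116
```

View pics/w2c.png

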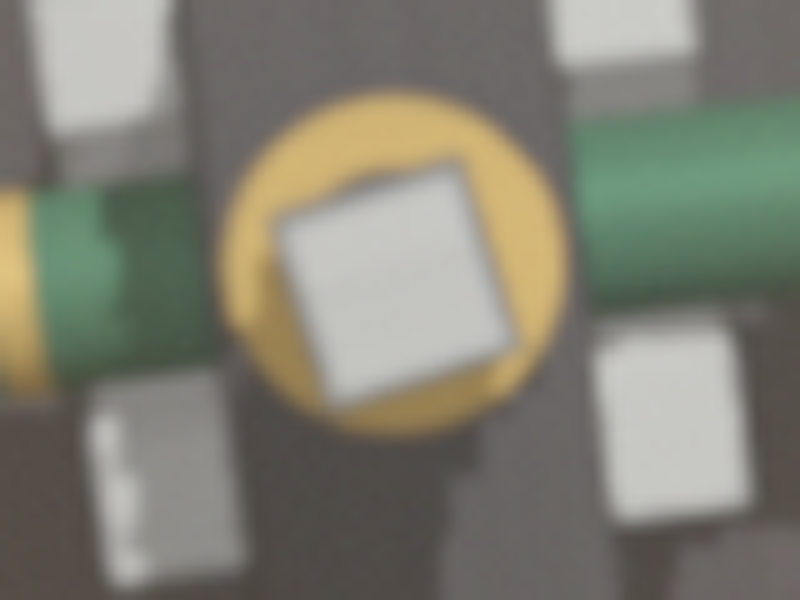

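Clear view of the square's top. Its corners in the crop are (275,218), (460,160), (518,342) and (335,408). Next I'll plan the move to look at the crank.

Run:
```python
from h import *
z=load('w2')
q=np.array([wpix(z,241+(x+.5)/10-.5,116+(y+.5)/10-.5,148) for x,y in[(275,218),(460,160),(518,342),(335,408)]])
print(q.round(1),q.mean(0)); e=[q[(i+1)%4]-q[i] for i in range(4)]
print([ (np.degrees(np.arctan2(a[1],a[0]))%90).round(2) for a in e],[np.linalg.norm(a).round(1) for a in e])
plan(500,-205,205,3.5,13)
```

```text
[[486.9 206.6 148. ]
 [499.1 210.9 148. ]
 [503.4 198.8 148. ]
 [491.3 194.  148. ]] [495.15850967 202.57815824 148.        ]
[np.float64(19.43), np.float64(19.66), np.float64(21.98), np.float64(19.16)] [np.float64(12.9), np.float64(12.8), np.float64(13.0), np.float64(13.4)]
[[-2.67, -0.06, 0.0], [-0.0, 0.0, 6.8]]
[[-2.66, 0.26, 0.0], [-0.0, 0.0, 6.8]]
[[-2.61, 0.57, 0.0], [-0.0, 0.0, 6.8]]
[[-2.52, 0.87, 0.0], [-0.0, 0.0, 6.8]]
[[-2.4, 1.17, 0.0], [-0.0, 0.0, 6.8]]
[[-2.25, 1.44, 0.0], [-0.0, 0.0, 6.8]]
[[-2.06, 1.7, 0.0], [-0.0, 0.0, 6.8]]
[[-1.84, 1.93, 0.0], [-0.0, 0.0, 6.8]]
[[-1.6, 2.13, 0.0], [-0.0, 0.0, 6.8]]
[[-1.34, 2.31, 0.0], [-0.0, 0.0, 6.8]]
[[-1.06, 2.45, 0.0], [-0.0, 0.0, 6.8]]
[[-0.76, 2.56, 0.0], [-0.0, 0.0, 6.8]]
[[-0.44, 2.63, 0.01], [-0.0, 0.0, 6.9]]
```

{"method": "carry_out", "body": {
  "commands": [
    [[-2.67, -0.06, 0], [0, 0, 6.8], 60],
    [[-2.66, 0.26, 0], [0, 0, 6.8], 60],
    [[-2.61, 0.57, 0], [0, 0, 6.8], 60],
    [[-2.52, 0.87, 0], [0, 0, 6.8], 60],
    [[-2.4, 1.17, 0], [0, 0, 6.8], 60],
    [[-2.25, 1.44, 0], [0, 0, 6.8], 60],
    [[-2.06, 1.7, 0], [0, 0, 6.8], 60],
    [[-1.84, 1.93, 0], [0, 0, 6.8], 60],
    [[-1.6, 2.13, 0], [0, 0, 6.8], 60],
    [[-1.34, 2.31, 0], [0, 0, 6.8], 60]
  ]
}}

```text
time: 2.28
eef_pos: [499.5, -125.2, 205.4]
eef_rot: [3.141, -0.0, 0.415]
ft_force: [0.6, 1.2, 0.6]
grip_width: 0.6
```

{"method": "carry_out", "body": {
  "commands": [
    [[-1.06, 2.45, 0], [0, 0, 6.8], 60],
    [[-0.76, 2.56, 0], [0, 0, 6.8], 60],
    [[-0.44, 2.63, 0], [0, 0, 6.8], 60],
    [[0, 0, 0], [0, 0, 0], 60],
    [[0, 0, 0], [0, 0, 0], 60]
  ]
}}

```text
time: 2.7
eef_pos: [500.5, -205.0, 205.0]
eef_rot: [-3.141, 0.0, 0.063]
ft_force: [0.3, -0.1, -0.8]
grip_width: 0.599
```

Run:
```python
from h import *
s=manip.sense(); im,d,c=snap('wrist','w3'); print(s['eef_pos'],s['eef_rot'],s['joints'])
z=load('w3'); print(wproj(z,[557,-204.5,116]),wproj(z,[493,-208,128]))
a=cv2.imread('pics/w3.png');b=cv2.resize(a[60:260,180:380],(600,600),interpolation=cv2.INTER_CUBIC)
cv2.imwrite('pics/w3c.png',np.clip(b*1.6,0,255).astype('uint8'))
```

```text
[ 500.50151227 -204.9776561   205.02796979] [-3.14122918e+00  3.52133416e-04  6.30747244e-02] [-4.56496507e-01  2.94528949e-01  1.56942145e+00  1.46916655e-04
  1.27812839e+00  1.05118274e+00]
[283.18563525 148.22422486] [282.45831448 233.05011639]
```

View pics/w3c.png

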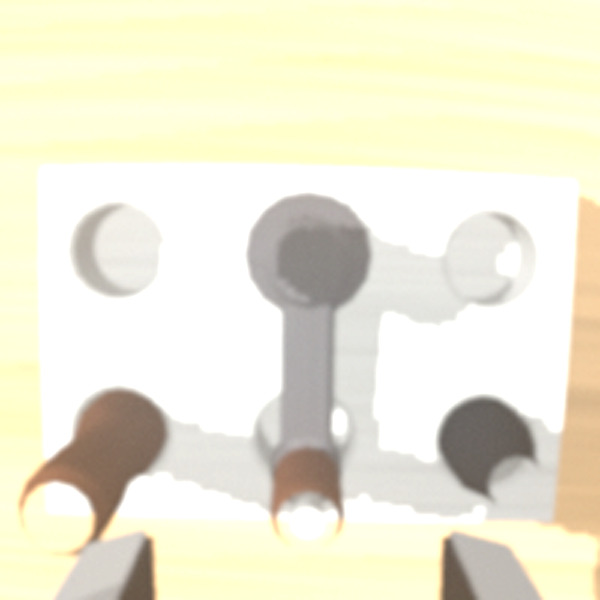

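Wrist view: the crank's collar circle is centred at about (309,253) in the crop and the knob's top at (308,515). The other two sit clear on either side.

Run:
```python
from h import *
z=load('w3'); f=lambda x,y,h:wpix(z,180+(x+.5)/3-.5,60+(y+.5)/3-.5,h)
a=f(309,253,63);k=f(308,517,128.5);print(a,k,'arm deg',np.degrees(np.arctan2(*(k-a)[1::-1])),np.linalg.norm((k-a)[:2]))
print('boss right edge etc',f(274,265,116),f(370,265,116))
print([f(x,y,58) for x,y in[(116,250),(490,258)]])
plan(a[0],a[1],150,3.5,3);
```

```text
[ 557.92878679 -204.68065787   63.        ] [ 494.00586517 -207.83138475  128.5       ] arm deg -177.17820509388915 64.00052335065759
boss right edge etc [ 556.59021649 -195.17220605  116.        ] [ 558.21646957 -219.66329891  116.        ]
[array([ 555.52756745, -143.53536623,   58.        ]), array([ 560.56130378, -262.34657775,   58.        ])]
[[1.91, 0.14, 1.84], [-0.0, 0.0, 0.1]]
[[1.9, 0.14, 1.84], [-0.0, 0.0, 0.1]]
[[1.91, 0.13, 1.83], [-0.0, 0.0, 0.0]]
```

{"method": "carry_out", "body": {
  "commands": [
    [[2.9, 0.14, 0.6], [0, 0, 0], 60],
    [[2.85, 0.14, 2.0], [0, 0, 0], 55],
    [[0, 0, 2.8], [0, 0, 0.6], 55],
    [[0, 0, 2.8], [0, 0, 0], 55],
    [[0, 0, 2.1], [0, 0, 0], 55],
    [[0, 0, 0], [0, 0, 0], 55],
    [[0, 0, 0], [0, 0, 20], 0]
  ],
  "force": 25
}}

```text
out of range
```

{"method": "carry_out", "body": {
  "commands": [
    [[2.9, 0.14, 0.6], [0, 0, 0], 60],
    [[2.85, 0.14, 2.0], [0, 0, 0], 55],
    [[0, 0, 2.8], [0, 0, 0.6], 55],
    [[0, 0, 2.8], [0, 0, 0], 55],
    [[0, 0, 2.1], [0, 0, 0], 55],
    [[0, 0, 0], [0, 0, 0], 20],
    [[0, 0, 0], [0, 0, 0], 20],
    [[0, 0, 0], [0, 0, 0], 20],
    [[0, 0, 0], [0, 0, 0], 20],
    [[0, 0, 0], [0, 0, 0], 20]
  ],
  "force": 25
}}

```text
time: 3.58
eef_pos: [558.7, -204.5, 104.0]
eef_rot: [3.14, -0.002, 0.053]
ft_force: [0.9, -0.5, 4.4]
grip_width: 0.251
```

Run:
```python
from h import *
s=manip.sense(); im,d,c=snap('wrist','w4'); print(s['eef_pos'],s['eef_rot'],s['ft_force'],s['grip_width']*94)
```

```text
[ 558.70142029 -204.5146102   103.99360217] [ 3.14028882e+00 -2.46544190e-03  5.27751959e-02] [ 0.90398913 -0.46008283  4.35016557] 23.57762167571097
```

View pics/w4.png

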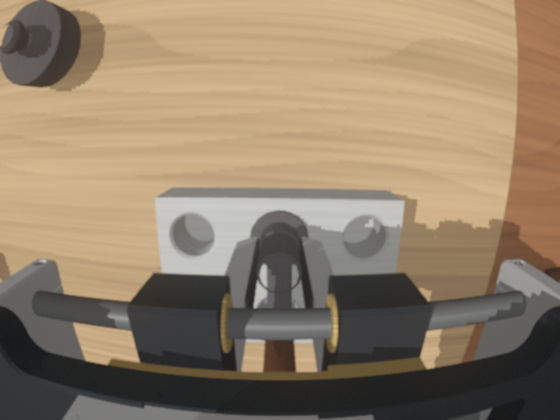

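Boss is held (23.6 mm). Now lift clear and travel to a viewing pose just short of the screw.

Run:
```python
from h import *
plan(439,182,245,20,12,start=(558.7,-204.5,244,3.0))
```

```text
[[-0.83, -3.27, -0.01], [-0.0, 0.0, -1.4]]
[[-0.75, -3.29, -0.01], [-0.0, 0.0, -1.4]]
[[-0.67, -3.3, -0.01], [-0.0, 0.0, -1.4]]
[[-0.59, -3.32, -0.01], [-0.0, 0.0, -1.4]]
[[-0.5, -3.33, -0.01], [-0.0, 0.0, -1.4]]
[[-0.42, -3.35, -0.01], [-0.0, 0.0, -1.4]]
[[-0.34, -3.35, -0.01], [-0.0, 0.0, -1.4]]
[[-0.26, -3.36, -0.01], [-0.0, 0.0, -1.4]]
[[-0.18, -3.37, -0.01], [-0.0, 0.0, -1.5]]
[[-0.09, -3.37, -0.0], [-0.0, 0.0, -1.4]]
[[-0.0, -3.37, -0.01], [-0.0, 0.0, -1.5]]
[[0.08, -3.38, -0.0], [-0.0, 0.0, -1.4]]
```

{"method": "carry_out", "body": {
  "commands": [
    [[0, 0, -1.0], [0, 0, 0], 20],
    [[0, 0, -2.0], [0, 0, 0], 20],
    [[0, 0, -3.0], [0, 0, 0], 20],
    [[0, 0, -4.0], [0, 0, 0], 20],
    [[0, 0, -3.0], [0, 0, 0], 20],
    [[0, 0, -1.2], [0, 0, 0], 20]
  ]
}}

```text
time: 4.13
eef_pos: [558.7, -204.8, 249.7]
eef_rot: [3.139, -0.006, 0.052]
ft_force: [-0.1, -0.6, -1.8]
grip_width: 0.25
```

{"method": "carry_out", "body": {
  "commands": [
    [[-0.8, -3.3, 0], [0, 0, -1.4], 20],
    [[-0.75, -3.3, 0], [0, 0, -1.4], 20],
    [[-0.67, -3.3, 0], [0, 0, -1.4], 20],
    [[-0.59, -3.3, 0], [0, 0, -1.4], 20],
    [[-0.5, -3.33, 0], [0, 0, -1.4], 20],
    [[-0.42, -3.35, 0], [0, 0, -1.4], 20],
    [[-0.34, -3.35, 0], [0, 0, -1.4], 20],
    [[-0.26, -3.36, 0], [0, 0, -1.4], 20],
    [[-0.18, -3.37, 0], [0, 0, -1.5], 20],
    [[-0.1, -3.37, 0], [0, 0, -1.4], 20]
  ]
}}

```text
time: 4.97
eef_pos: [457.2, 119.1, 243.6]
eef_rot: [-3.142, 0.001, 0.3]
ft_force: [0.1, -0.2, -2.4]
grip_width: 0.248
```

{"method": "carry_out", "body": {
  "commands": [
    [[0, -3.37, 0], [0, 0, -1.5], 20],
    [[0.1, -3.38, 0.5], [0, 0, -1.4], 20],
    [[0, 0, 0], [0, 0, 0], 20],
    [[0, 0, 0], [0, 0, 0], 20],
    [[0, 0, 0], [0, 0, 0], 20]
  ]
}}

```text
time: 5.38
eef_pos: [438.5, 182.1, 238.8]
eef_rot: [3.141, 0.001, 0.349]
ft_force: [0.1, -0.5, -3.5]
grip_width: 0.246
```

Run:
```python
from h import *
s=manip.sense(); im,d,c=snap('wrist','w5'); print(s['eef_pos'],s['eef_rot'],s['ft_force'],s['grip_width']*94)
z=load('w5'); u,v=wproj(z,[495.2,202.6,148]); b=wproj(z,[*s['eef_pos'][:2],s['eef_pos'][2]+12]);print(u,v,b)
a=cv2.imread('pics/w5.png')
f=lambda u,v:cv2.resize(a[v:v+60,u:u+40],(400,600),interpolation=cv2.INTER_CUBIC)
print(int(u)-20,int(v)-30,int(b[0])-20,int(b[1])-30)
cv2.imwrite('pics/w5c.png',np.hstack([f(int(u)-20,int(v)-30),np.clip(f(int(b[0])-20,int(b[1])-30)*1.6,0,255).astype('uint8')]))
```

```text
[438.52808211 182.05462389 238.78653533] [3.14140313e+00 9.67400042e-04 3.49148871e-01] [ 0.06306297 -0.49213054 -3.54751436] 23.115526495342603
279.0981598758261 143.07312079565818 [279.22698255 273.72672867]
259 113 259 243
```

View pics/w5c.png

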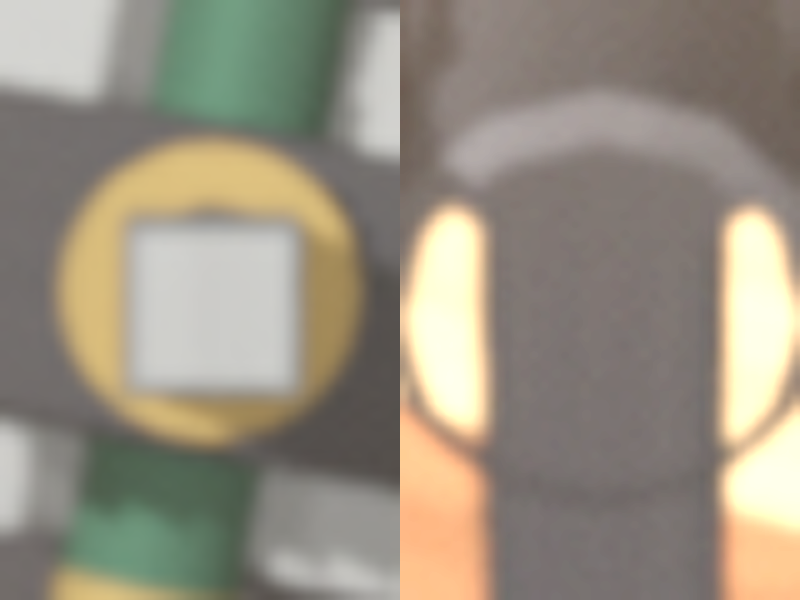

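Square corners (128,222) to (300,395) in the left tile: it lies parallel to the tool axes, and the arm in the right tile runs straight along tool x. Compute the remaining shift.

Run:
```python
from h import *
z=load('w5'); p=wpix(z,279.95,143.35,148); s=manip.sense()
for h in(12,-2):
    b=wpix(z,278.8,274.3,s['eef_pos'][2]+h)
    R=Ro.from_euler('xyz',s['eef_rot']);print(p,b,'tool shift',R.inv().apply(p-b)[:2],R.inv().apply(p-s['eef_pos'])[:2])
print(R.as_matrix().round(4))
```

```text
[495.22267246 201.91029278 148.        ] [438.22205529 182.1725134  250.94400436] tool shift [60.38456138  0.87520075] [60.04913291  0.22320824]
[495.22267246 201.91029278 148.        ] [431.94039044 179.87516266 236.94400436] tool shift [67.06360712  0.86126726] [60.04913291  0.22320824]
[[ 9.400e-01  3.412e-01 -6.000e-04]
 [ 3.412e-01 -9.400e-01 -4.000e-04]
 [-7.000e-04  2.000e-04 -1.000e+00]]
```

{"method": "carry_out", "body": {
  "commands": [
    [[2.0, 0.02, 0], [0, 0, 0], 20],
    [[2.5, 0.02, 0], [0, 0, 0], 20],
    [[1.5, 0.02, 0], [0, 0, 0], 20],
    [[0, 0, 0.6], [0, 0, 0], 20],
    [[0, 0, 0.4], [0, 0, 0], 20],
    [[0, 0, 0.2], [0, 0, 0], 20],
    [[0, 0, 0.2], [0, 0, 0], 20],
    [[0, 0, 0.2], [0, 0, 0], 20],
    [[0, 0, 0], [0, 0, 0], 20]
  ]
}}

```text
time: 6.18
eef_pos: [495.0, 202.1, 223.1]
eef_rot: [3.142, 0.0, 0.349]
ft_force: [0.3, 0.4, -2.3]
grip_width: 0.248
```

{"method": "carry_out", "body": {
  "commands": [
    [[0, 0, 0.1], [0, 0, 0], 20],
    [[0, 0, 0.1], [0, 0, 0], 20],
    [[0, 0, 0.1], [0, 0, 0], 20],
    [[0, 0, 0.1], [0, 0, 0], 20],
    [[0, 0, 0], [0, 0, 0], 20]
  ]
}}

```text
time: 6.6
eef_pos: [495.2, 202.3, 219.1]
eef_rot: [-3.142, 0.0, 0.349]
ft_force: [-0.5, 0.8, -3.4]
grip_width: 0.248
```

{"method": "carry_out", "body": {
  "commands": [
    [[0, 0, 0.15], [0, 0, 0], 20],
    [[0, 0, 0.15], [0, 0, 0], 20],
    [[0, 0, 0.15], [0, 0, 0], 20],
    [[0, 0, 0.15], [0, 0, 0], 20],
    [[0, 0, 0], [0, 0, 0], 20]
  ]
}}

```text
time: 7.02
eef_pos: [495.2, 202.3, 212.9]
eef_rot: [-3.142, 0.0, 0.349]
ft_force: [1.5, 0.4, -4.2]
grip_width: 0.249
```

{"method": "carry_out", "body": {
  "commands": [
    [[0, 0, 0.2], [0, 0, 0], 20],
    [[0, 0, 0.2], [0, 0, 0], 20],
    [[0, 0, 0.2], [0, 0, 0], 20],
    [[0, 0, 0.2], [0, 0, 0], 20],
    [[0, 0, 0.2], [0, 0, 0], 20],
    [[0, 0, 0], [0, 0, 0], 20]
  ]
}}

```text
time: 7.52
eef_pos: [495.1, 202.3, 202.8]
eef_rot: [-3.142, 0.001, 0.349]
ft_force: [1.0, -0.6, -3.2]
grip_width: 0.251
```

{"method": "carry_out", "body": {
  "commands": [
    [[0, 0, 0.2], [0, 0, 0], 20],
    [[0, 0, 0.2], [0, 0, 0], 20],
    [[0, 0, 0.1], [0, 0, 0], 20],
    [[0, 0, 0], [0, 0, 0], 20],
    [[0, 0, 0], [0, 0, 0], 20]
  ]
}}

```text
time: 7.93
eef_pos: [495.2, 202.3, 198.2]
eef_rot: [3.142, 0.0, 0.349]
ft_force: [0.3, -1.0, -3.4]
grip_width: 0.251
```

The crank went on about 25 mm without resistance. Release, rise, and check that it sank home.

{"method": "carry_out", "body": {
  "commands": [
    [[0, 0, 0], [0, 0, 0], 45],
    [[0, 0, 0], [0, 0, 0], 45],
    [[0, 0, 0], [0, 0, 0], 45],
    [[0, 0, -1.3], [0, 0, 0], 45],
    [[0, 0, -2], [0, 0, 0], 45],
    [[0, 0, -2], [0, 0, 0], 50],
    [[0, 0, -0.7], [0, 0, 0], 60]
  ]
}}

```text
time: 8.52
eef_pos: [495.9, 202.5, 261.1]
eef_rot: [3.141, -0.004, 0.349]
ft_force: [1.6, 0.8, 0.3]
grip_width: 0.535
```

{"method": "carry_out", "body": {
  "commands": [
    [[-3.5, 0, 0], [0, 0, 0], 60],
    [[-3.0, 0, 0], [0, 0, 0], 60],
    [[0, 0, 0], [0, 0, -6.9], 60],
    [[0, 0, 0], [0, 0, -6.9], 60],
    [[0, 0, 0], [0, 0, -6.9], 60],
    [[0, 0, 0], [0, 0, -6.9], 60],
    [[0, 0, 0], [0, 0, -6.9], 60],
    [[0, 0, 0], [0, 0, -6.9], 60],
    [[0, 0, 0], [0, 0, -6.9], 60]
  ]
}}

```text
time: 9.27
eef_pos: [434.1, 180.1, 257.8]
eef_rot: [-3.141, 0.0, 1.198]
ft_force: [-1.2, 0.0, 0.6]
grip_width: 0.603
```

{"method": "carry_out", "body": {
  "commands": [
    [[0, 0, 0], [0, 0, -6.9], 60],
    [[0, 0, 0], [0, 0, -6.9], 60],
    [[0, 0, 0], [0, 0, -6.9], 60],
    [[0, 0, 0], [0, 0, -6.9], 60],
    [[0, 0, 0], [0, 0, -6.9], 60],
    [[0, 0, 0], [0, 0, -6.9], 60],
    [[0, 0, 0], [0, 0, 0], 60],
    [[0, 0, 0], [0, 0, 0], 60]
  ]
}}

```text
time: 9.93
eef_pos: [434.1, 180.1, 258.0]
eef_rot: [-3.141, 0.0, 1.911]
ft_force: [-0.2, -0.8, -0.0]
grip_width: 0.601
```

Run:
```python
from h import *
s=manip.sense(); snap('scene','s6'); snap('wrist','w6'); print(s['eef_pos'],s['eef_rot'],s['joints'])
z=load('s6');v,u=np.mgrid[:420,:560];K=z['K'];d=z['d']
P=((np.stack([(u-K[0,2])/K[0,0]*d,(v-K[1,2])/K[1,1]*d,d],-1)-z['t'])@z['R'])
for c,r,lo,hi in(((434,180),25,175,228),((496,203),22,175,228)):
    m=(np.hypot(P[...,0]-c[0],P[...,1]-c[1])<r)&(P[...,2]>lo)&(P[...,2]<hi);q=P[m];print(len(q),np.percentile(q[:,2],[1,50,95,99]) if len(q) else '', q[q[:,2]>np.percentile(q[:,2],80)].mean(0) if len(q) else '')
a=cv2.resize(cv2.imread('pics/s6.png')[110:230,270:390],(400,400),interpolation=cv2.INTER_CUBIC)
b=cv2.resize(cv2.imread('pics/w6.png')[100:330,165:395],(400,400),interpolation=cv2.INTER_CUBIC)
cv2.imwrite('pics/c6.png',np.hstack([a,b]))
```

```text
[434.11002491 180.08145565 257.95775984] [-3.14135334e+00  1.67486115e-05  1.91076788e+00] [ 3.15281946e-01  9.22429742e-02  1.68556400e+00 -2.31444189e-05
  1.36402450e+00 -2.46848507e-02]
165 [176.20866783 196.47411476 215.65511841 217.42027198] [435.83293506 175.29249708 214.12938228]
155 [175.41607886 191.88149207 205.78772752 207.57955077] [498.85480826 194.71465509 204.54724106]
```

View pics/c6.png

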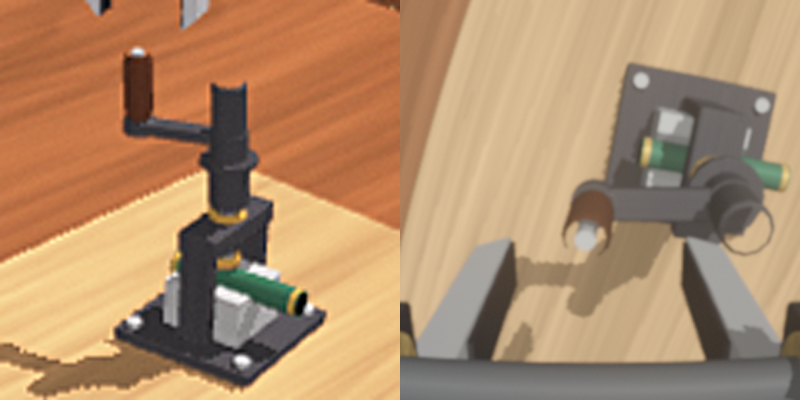

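Left: the crank sits home on the screw (boss top about 206 mm). Right: the knob at about (588,240) lies between the open jaws. Descend and grip the knob.

{"method": "carry_out", "body": {
  "commands": [
    [[0, 0, 2.0], [0, 0, 0], 60],
    [[0, 0, 2.5], [0, 0, 0], 55],
    [[0, 0, 1.6], [0, 0, 0], 55],
    [[0, 0, 0], [0, 0, 0], 40],
    [[0, 0, 0], [0, 0, 0], 15],
    [[0, 0, 0], [0, 0, 0], 15],
    [[0, 0, 0], [0, 0, 0], 15],
    [[0, 0, 0], [0, 0, 0], 15]
  ],
  "force": 12
}}

```text
time: 10.7
eef_pos: [434.4, 180.2, 198.3]
eef_rot: [3.14, 0.0, 1.914]
ft_force: [-2.2, -1.3, 1.6]
grip_width: 0.233
```

{"method": "carry_out", "body": {
  "commands": [
    [[0, 0, 0], [0, 0, 0], 15],
    [[0.28, 0.01, 0], [0, 0, 2.5], 15],
    [[0.57, 0.025, 0], [0, 0, 5], 15],
    [[0.736, 0.042, 0], [0, 0, 6.5], 15],
    [[0.736, 0.042, 0], [0, 0, 6.5], 15],
    [[0.736, 0.042, 0], [0, 0, 6.5], 15]
  ]
}}

```text
time: 11.2
eef_pos: [430.8, 210.5, 197.9]
eef_rot: [3.141, -0.0, 1.437]
ft_force: [-3.5, -0.7, 4.4]
grip_width: 0.208
```

{"method": "carry_out", "body": {
  "commands": [
    [[0.736, 0.0, 0], [0, 0, 6.5], 15],
    [[0.736, 0.03, 0], [0, 0, 6.5], 15],
    [[0.736, 0.042, 0], [0, 0, 6.5], 15],
    [[0.736, 0.042, 0], [0, 0, 6.5], 15],
    [[0.736, 0.042, 0], [0, 0, 6.5], 15],
    [[0.736, 0.042, 0], [0, 0, 6.5], 15],
    [[0.736, 0.042, 0], [0, 0, 6.5], 15],
    [[0.736, 0.042, 0], [0, 0, 6.5], 15]
  ]
}}

```text
time: 11.87
eef_pos: [461.8, 258.2, 197.4]
eef_rot: [3.141, 0.0, 0.53]
ft_force: [-1.6, -1.6, -0.3]
grip_width: 0.208
```

```bash
cat >> h.py <<'E'
def st(c=(495.2,202.3)):
    s=manip.sense();p=s['eef_pos'];f=s['ft_force'];r=p[:2]-c;a=np.arctan2(r[1],r[0]);e=np.array([np.cos(a),np.sin(a)]);t=np.array([e[1],-e[0]])
    print('t',s['time'],'arm',np.degrees(a).round(1),'wound',((199.7-np.degrees(a))%360).round(1),'R',np.hypot(*r).round(1),'yaw-arm',((np.degrees(s['eef_rot'][2]-a))%360).round(1),'drag',(-f[:2]@t).round(2),'radial out',(f[:2]@e).round(2),'fz',f[2].round(1),'z',p[2].round(1),'j6',s['joints'][5].round(2),'w',(s['grip_width']*94).round(1))
E
python3 -c "from h import *;st()"
```

```text
Traceback (most recent call last):
  File "h.py", line 38, in st
    print('t',s['time'],'arm',np.degrees(a).round(1),'wound',((199.7-np.degrees(a))%360).round(1),'R',np.hypot(*r).round(1),'yaw-arm',((np.degrees(s['eef_rot'][2]-a))%360).round(1),'drag',(-f[:2]@t).round(2),'radial out',(f[:2]@e).round(2),'fz',f[2].round(1),'z',p[2].round(1),'j6',s['joints'][5].round(2),'w',(s['grip_width']*94).round(1))
                                                                                                                                                                                                                                                                                                                      ^^^^^^^^^^^^^^^^^^^^^^^^^^
AttributeError: 'float' object has no attribute 'round'
```

{"method": "carry_out", "body": {
  "commands": [
    [[0.736, 0.042, 0], [0, 0, 6.5], 15],
    [[0.736, 0.042, 0], [0, 0, 6.5], 15],
    [[0.736, 0.042, 0], [0, 0, 6.5], 15],
    [[0.736, 0.042, 0], [0, 0, 6.5], 15],
    [[0.736, 0.042, 0], [0, 0, 6.5], 15],
    [[0.736, 0.042, 0], [0, 0, 6.5], 15],
    [[0.736, 0.042, 0], [0, 0, 6.5], 15],
    [[0, 0, 0], [0, 0, 0], 15]
  ]
}}

```text
time: 12.53
eef_pos: [512.1, 264.7, 196.9]
eef_rot: [3.141, 0.001, -0.264]
ft_force: [-1.4, -0.9, -1.5]
grip_width: 0.209
```

```bash
sed -i "s/(s\['grip_width'\]\*94).round(1)/round(s['grip_width']*94,1)/" h.py
python3 -c "from h import *;st()"
```

```text
t 12.5333 arm 74.9 wound 124.8 R 64.6 yaw-arm 270.0 drag 1.15 radial out -1.2 fz -1.5 z 196.9 j6 2.25 w 19.7
```

Wound 125°, with a steady drag of about 1.2 N. Regrip with a half turn to give the wrist range.

{"method": "carry_out", "body": {
  "commands": [
    [[0, 0, 0], [0, 0, 0], 48],
    [[0, 0, 0], [0, 0, 0], 48],
    [[0, 0, 0], [0, 0, 0], 48],
    [[0, 0, 0], [0, 0, -6.9], 48],
    [[0, 0, 0], [0, 0, -6.9], 48],
    [[0, 0, 0], [0, 0, -6.9], 48],
    [[0, 0, 0], [0, 0, -6.9], 48],
    [[0, 0, 0], [0, 0, -6.9], 48],
    [[0, 0, 0], [0, 0, -6.9], 48],
    [[0, 0, 0], [0, 0, -6.9], 48]
  ]
}}

```text
time: 13.37
eef_pos: [511.4, 265.1, 197.6]
eef_rot: [3.141, -0.001, 0.593]
ft_force: [0.8, 0.6, 0.5]
grip_width: 0.481
```

{"method": "carry_out", "body": {
  "commands": [
    [[0, 0, 0], [0, 0, -6.9], 48],
    [[0, 0, 0], [0, 0, -6.9], 48],
    [[0, 0, 0], [0, 0, -6.9], 48],
    [[0, 0, 0], [0, 0, -6.9], 48],
    [[0, 0, 0], [0, 0, -6.9], 48],
    [[0, 0, 0], [0, 0, -6.9], 48],
    [[0, 0, 0], [0, 0, -6.9], 48],
    [[0, 0, 0], [0, 0, -6.9], 48],
    [[0, 0, 0], [0, 0, -6.9], 48],
    [[0, 0, 0], [0, 0, -6.9], 48]
  ]
}}

```text
time: 14.2
eef_pos: [511.4, 265.1, 197.6]
eef_rot: [3.141, -0.0, 1.797]
ft_force: [0.2, 0.6, 0.3]
grip_width: 0.479
```

{"method": "carry_out", "body": {
  "commands": [
    [[0, 0, 0], [0, 0, -6.9], 48],
    [[0, 0, 0], [0, 0, -6.9], 48],
    [[0, 0, 0], [0, 0, -6.9], 48],
    [[0, 0, 0], [0, 0, -6.9], 48],
    [[0, 0, 0], [0, 0, -6.9], 48],
    [[0, 0, 0], [0, 0, -6.9], 48],
    [[0, 0, 0], [0, 0, -6.9], 48],
    [[0, 0, 0], [0, 0, -6.9], 48],
    [[0, 0, 0], [0, 0, -6.9], 48],
    [[0, 0, 0], [0, 0, 0], 15]
  ]
}}

```text
time: 15.03
eef_pos: [511.4, 265.1, 197.6]
eef_rot: [3.141, 0.0, 2.881]
ft_force: [0.5, 0.3, -0.5]
grip_width: 0.44
```

{"method": "carry_out", "body": {
  "commands": [
    [[0, 0, 0], [0, 0, 0], 15],
    [[0, 0, 0], [0, 0, 0], 15],
    [[0, 0, 0], [0, 0, 0], 15],
    [[0, 0, 0], [0, 0, 0], 15],
    [[0, 0, 0], [0, 0, 0], 15],
    [[0, 0, 0], [0, 0, 0], 15]
  ],
  "force": 4
}}

```text
time: 15.53
eef_pos: [511.6, 265.1, 197.4]
eef_rot: [3.141, 0.0, 2.872]
ft_force: [-0.4, 2.0, 1.1]
grip_width: 0.204
```

```bash
python3 -c "from h import *;st()"
```

```text
t 15.5333 arm 75.4 wound 124.3 R 64.9 yaw-arm 89.2 drag 0.88 radial out 1.81 fz 1.1 z 197.4 j6 -0.89 w 19.1
```

{"method": "carry_out", "body": {
  "commands": [
    [[-0.34, -0.009, 0], [0, 0, 3], 15],
    [[-0.34, -0.009, 0], [0, 0, 3], 15],
    [[-0.34, -0.009, 0], [0, 0, 3], 15],
    [[-0.34, -0.009, 0], [0, 0, 3], 15],
    [[-0.34, -0.009, 0], [0, 0, 3], 15],
    [[-0.34, -0.009, 0], [0, 0, 3], 15],
    [[0, 0, 0], [0, 0, 0], 15]
  ]
}}

```text
time: 16.12
eef_pos: [530.3, 256.5, 197.5]
eef_rot: [3.141, 0.0, 2.555]
ft_force: [0.1, 2.1, 3.3]
grip_width: 0.2
```

```bash
python3 -c "from h import *;st()"
```

```text
t 16.1167 arm 57.0 wound 142.7 R 64.6 yaw-arm 89.4 drag 1.03 radial out 1.79 fz 3.3 z 197.5 j6 -0.6 w 18.8
```

{"method": "carry_out", "body": {
  "commands": [
    [[-0.284, -0.006, 0], [0, 0, 2.5], 15],
    [[-0.284, -0.006, 0], [0, 0, 2.5], 15],
    [[-0.284, -0.006, 0], [0, 0, 2.5], 15],
    [[-0.284, -0.006, 0], [0, 0, 2.5], 15],
    [[0, 0, 0], [0, 0, 0], 15]
  ]
}}

```text
time: 16.53
eef_pos: [539.1, 249.5, 197.4]
eef_rot: [3.141, -0.0, 2.383]
ft_force: [0.2, 2.5, 3.1]
grip_width: 0.202
```

{"method": "carry_out", "body": {
  "commands": [
    [[-0.284, 0.01, 0], [0, 0, 2.5], 15],
    [[-0.284, 0.01, 0], [0, 0, 2.5], 15],
    [[-0.284, -0.006, 0], [0, 0, 2.5], 15],
    [[-0.284, -0.006, 0], [0, 0, 2.5], 15],
    [[0, 0, 0], [0, 0, 0], 15]
  ]
}}

```text
time: 16.95
eef_pos: [546.7, 241.2, 197.3]
eef_rot: [3.141, -0.0, 2.21]
ft_force: [-0.3, 2.0, 3.5]
grip_width: 0.2
```

{"method": "carry_out", "body": {
  "commands": [
    [[-0.284, -0.006, 0], [0, 0, 2.5], 15],
    [[-0.284, -0.006, 0], [0, 0, 2.5], 15],
    [[-0.284, -0.006, 0], [0, 0, 2.5], 15],
    [[-0.284, -0.006, 0], [0, 0, 2.5], 15],
    [[0, 0, 0], [0, 0, 0], 15]
  ]
}}

```text
time: 17.37
eef_pos: [552.7, 231.5, 197.3]
eef_rot: [3.141, -0.0, 2.036]
ft_force: [0.2, 2.5, 2.2]
grip_width: 0.2
```

Run:
```python
from h import *
st(); snap('wrist','w7'); snap('scene','s7'); z=load('w7')
s=manip.sense();p=s['eef_pos'];print('boss ctr px',wproj(z,[495.2,202.3,206]),'knob top px if at tcp',wproj(z,[p[0],p[1],219]))
a=cv2.resize(cv2.imread('pics/s7.png')[110:210,290:390],(400,400),interpolation=cv2.INTER_CUBIC)
b=cv2.resize(cv2.imread('pics/w7.png')[180:330,180:330],(400,400),interpolation=cv2.INTER_CUBIC)
cv2.imwrite('pics/c7.png',np.hstack([a,b]))
```

```text
t 17.3667 arm 27.0 wound 172.7 R 64.5 yaw-arm 89.7 drag 2.13 radial out 1.27 fz 2.2 z 197.3 j6 -0.13 w 18.8
boss ctr px [158.43264036 268.57460915] knob top px if at tcp [278.0018617  281.69104265]
```

View pics/c7.png

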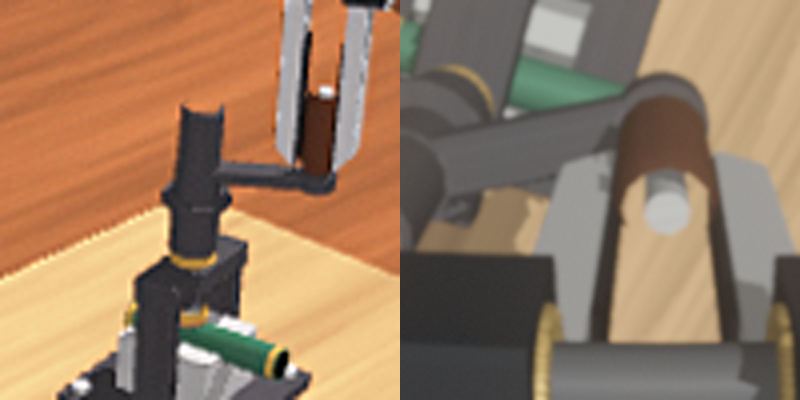

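The knob cap is at (667,211) in the right tile, about 9 mm behind the jaws, so the 4 N grip slipped and the crank is really at about 164°. Re-centre on the knob and grip harder.

{"method": "carry_out", "body": {
  "commands": [
    [[0, 0, 0], [0, 0, 0], 32],
    [[0, 0, 0], [0, 0, 0], 32],
    [[0.47, -0.02, 0], [0, 0, -4.2], 32],
    [[0.47, -0.05, 0], [0, 0, -4.2], 32],
    [[0, 0, 0], [0, 0, 0], 32],
    [[0, 0, 0], [0, 0, 0], 15],
    [[0, 0, 0], [0, 0, 0], 15],
    [[0, 0, 0], [0, 0, 0], 15],
    [[0, 0, 0], [0, 0, 0], 15]
  ],
  "force": 15
}}

```text
time: 18.22
eef_pos: [547.7, 239.3, 197.3]
eef_rot: [3.141, 0.0, 2.18]
ft_force: [0.6, 0.2, 1.3]
grip_width: 0.152
```

Run:
```python
from h import *
st(); im,d,c=snap('wrist','w8'); z=load('w8')
s=manip.sense();p=s['eef_pos']
for h in(215,219,222): print(h,wproj(z,[p[0],p[1],h]))
# bright cap blob
g=cv2.cvtColor(im,cv2.COLOR_RGB2HSV); m=((g[...,1]<35)&(g[...,2]>130)).astype('uint8'); m[:, :255]=0;m[:,305:]=0;m[:230]=0;m[310:]=0
n,l,sx,c=cv2.connectedComponentsWithStats(m)
for i in range(1,n):
    if sx[i,4]>30: print(sx[i],c[i].round(1),np.median(z['d'][l==i]))
```

```text
t 18.2167 arm 35.1 wound 164.6 R 64.2 yaw-arm 89.8 drag -0.14 radial out 0.63 fz 1.3 z 197.3 j6 -0.26 w 14.3
215 [277.95867513 278.37065553]
219 [277.93559501 282.04460829]
222 [277.9176032  284.91217796]
[273 235  17  22 264] [281.4 246.5] 152.47253
[297 239   8  51 287] [301.5 263.3] 151.42038
[255 250   7  30 161] [257.3 263.1] 151.88539
```

Run:
```python
from h import *
for f in('w6','w7','w8'):
    z=load(f); im=z['im']; g=cv2.cvtColor(im,cv2.COLOR_RGB2HSV); m=((g[...,1]<35)&(g[...,2]>130)).astype('uint8'); m[:, :255]=0;m[:,305:]=0;m[:215]=0;m[310:]=0
    n,l,sx,c=cv2.connectedComponentsWithStats(m)
    for i in range(1,n):
        if sx[i,4]>30:
            q=wpix(z,*c[i],218 if f=='w6' else 216); r=q[:2]-(495.2,202.3)
            print(f,sx[i],c[i].round(1),np.median(z['d'][l==i]),q.round(1),np.degrees(np.arctan2(r[1],r[0])).round(1),np.hypot(*r).round(1))
cv2.imwrite('pics/c8.png',cv2.resize(cv2.imread('pics/w8.png')[170:330,180:380],(800,640)))
a=cv2.imread('pics/c8.png')[:600];cv2.imwrite('pics/c8.png',a)
```

```text
w6 [266 228  12  16 144] [271.5 235.8] 214.74034 [429. 181. 218.] -162.2 69.5
w7 [298 238   7  37 137] [302.2 250.9] 167.65146 [556.1 249.9 216. ] 38.0 77.3
w7 [272 247  16  21 259] [279.9 257.2] 152.74612 [548.2 242.4 216. ] 37.1 66.5
w8 [273 235  17  22 264] [281.4 246.5] 152.47253 [539.2 254.2 216. ] 49.7 68.1
w8 [297 239   8  51 287] [301.5 263.3] 151.42038 [552.  252.7 216. ] 41.5 75.9
w8 [255 250   7  30 161] [257.3 263.1] 151.88539 [534.7 240.7 216. ] 44.2 55.1
```

View pics/c8.png

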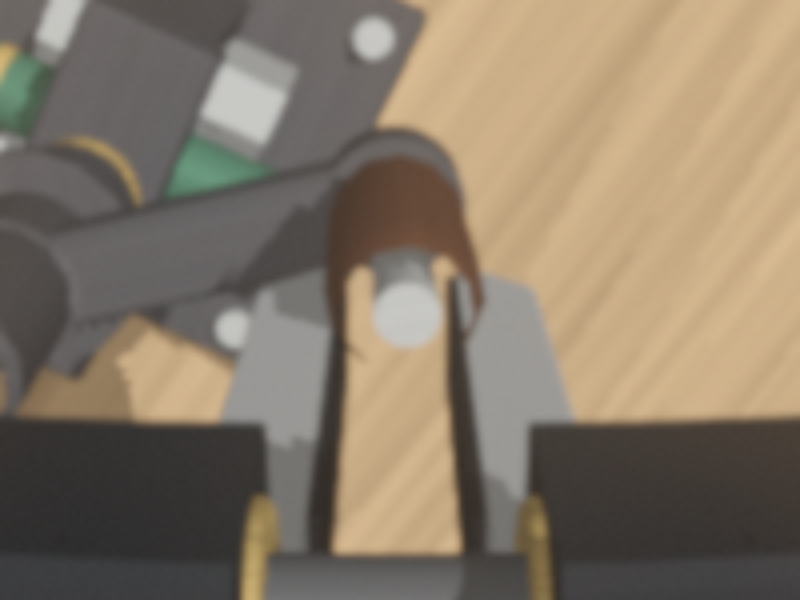

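The pads now hold only the knob's trailing edge (cap at (405,312)). The arm is at about 49°, roughly 151° wound. Open, re-centre on the knob and grip again.

{"method": "carry_out", "body": {
  "commands": [
    [[0, 0, 0], [0, 0, 0], 40],
    [[0, 0, 0], [0, 0, 0], 40],
    [[0, 0, 0], [0, 0, 0], 40],
    [[0.75, -0.03, 0], [0, 0, -6.7], 40],
    [[0.75, -0.07, 0], [0, 0, -6.7], 40],
    [[0, 0, 0], [0, 0, 0], 40],
    [[0, 0, 0], [0, 0, 0], 40]
  ],
  "force": 13
}}

```text
time: 18.85
eef_pos: [537.4, 250.6, 197.3]
eef_rot: [-3.142, 0.0, 2.412]
ft_force: [-0.1, 0.1, -0.8]
grip_width: 0.401
```

```bash
cat >> h.py <<'E'
def cap(f,zc=216):
    st(); s=manip.sense(); snap('wrist',f); z=load(f);g=cv2.cvtColor(z['im'],cv2.COLOR_RGB2HSV); m=((g[...,1]<35)&(g[...,2]>130)).astype('uint8'); m[:, :265]=0;m[:,295:]=0;m[:215]=0;m[310:]=0
    n,l,sx,c=cv2.connectedComponentsWithStats(m)
    R=Ro.from_euler('xyz',s['eef_rot'])
    for i in range(1,n):
        if sx[i,4]>80: print(sx[i],c[i].round(1),'cap in tool',R.inv().apply(wpix(z,*c[i],zc)-s['eef_pos']).round(1))
E
python3 -c "from h import *;cap('w9')"
```

```text
t 18.85 arm 48.9 wound 150.8 R 64.2 yaw-arm 89.4 drag 0.15 radial out -0.01 fz -0.8 z 197.3 j6 -0.47 w 37.7
[281 280  14  13 156] [287.6 285.8] cap in tool [ -3.7   4.7 -18.7]
```

{"method": "carry_out", "body": {
  "commands": [
    [[-0.33, 0.1, 0], [0, 0, 3], 40],
    [[0, 0, 0], [0, 0, 0], 15],
    [[0, 0, 0], [0, 0, 0], 15],
    [[0, 0, 0], [0, 0, 0], 15],
    [[0, 0, 0], [0, 0, 0], 15],
    [[0, 0, 0], [0, 0, 0], 15]
  ],
  "force": 13
}}

```text
time: 19.4
eef_pos: [540.8, 249.3, 197.7]
eef_rot: [3.141, 0.0, 2.363]
ft_force: [1.9, 2.0, 2.8]
grip_width: 0.209
```

```bash
python3 -c "from h import *;cap('w10')"
```

```text
t 19.4 arm 45.8 wound 153.9 R 65.5 yaw-arm 89.6 drag 0.08 radial out 2.75 fz 2.8 z 197.7 j6 -0.42 w 19.6
[273 267  15  20 193] [279.8 278.7] cap in tool [  0.1   0.9 -18.3]
```

{"method": "carry_out", "body": {
  "commands": [
    [[-0.265, -0.005, 0], [0, 0, 2.35], 15],
    [[-0.265, -0.005, 0], [0, 0, 2.35], 15],
    [[-0.265, -0.005, 0], [0, 0, 2.35], 15],
    [[0, 0, 0], [0, 0, 0], 15]
  ]
}}

```text
time: 19.78
eef_pos: [546.3, 243.3, 197.7]
eef_rot: [3.14, 0.0, 2.238]
ft_force: [0.7, 3.3, 4.5]
grip_width: 0.209
```

```bash
python3 -c "from h import *;cap('w11')"
```

```text
t 19.7833 arm 38.7 wound 161.0 R 65.5 yaw-arm 89.5 drag 2.12 radial out 2.59 fz 4.5 z 197.7 j6 -0.31 w 19.6
[272 268  16  20 222] [279.7 278.2] cap in tool [  0.4   0.8 -18.3]
```

{"method": "carry_out", "body": {
  "commands": [
    [[-0.265, 0.015, 0.02], [0, 0, 2.35], 15],
    [[-0.265, -0.005, 0], [0, 0, 2.35], 15],
    [[-0.265, -0.005, 0], [0, 0, 2.35], 15],
    [[0, 0, 0], [0, 0, 0], 15]
  ]
}}

```text
time: 20.17
eef_pos: [550.9, 236.9, 197.6]
eef_rot: [3.14, -0.0, 2.116]
ft_force: [1.1, 3.1, 5.5]
grip_width: 0.21
```

```bash
python3 -c "from h import *;cap('w12')"
```

```text
t 20.1667 arm 31.9 wound 167.8 R 65.6 yaw-arm 89.3 drag 2.1 radial out 2.58 fz 5.5 z 197.6 j6 -0.2 w 19.7
[272 269  16  19 222] [279.7 278.6] cap in tool [  0.2   0.8 -18.4]
```

{"method": "carry_out", "body": {
  "commands": [
    [[-0.34, -0.009, 0.02], [0, 0, 3], 15],
    [[-0.34, -0.009, 0], [0, 0, 3], 15],
    [[-0.34, -0.009, 0], [0, 0, 3], 15],
    [[-0.34, -0.009, 0.02], [0, 0, 3], 15],
    [[0, 0, 0], [0, 0, 0], 15]
  ]
}}

```text
time: 20.63
eef_pos: [556.9, 224.5, 197.5]
eef_rot: [3.14, -0.0, 1.905]
ft_force: [2.4, 2.5, 7.7]
grip_width: 0.208
```

{"method": "carry_out", "body": {
  "commands": [
    [[-0.34, -0.009, -0.05], [0, 0, 3], 15],
    [[-0.34, -0.009, 0], [0, 0, 3], 15],
    [[-0.34, -0.009, 0], [0, 0, 3], 15],
    [[-0.34, -0.009, 0], [0, 0, 3], 15],
    [[0, 0, 0], [0, 0, 0], 15]
  ]
}}

```text
time: 21.05
eef_pos: [559.9, 211.2, 197.7]
eef_rot: [3.14, -0.0, 1.696]
ft_force: [2.5, 2.1, 6.1]
grip_width: 0.207
```

{"method": "carry_out", "body": {
  "commands": [
    [[-0.34, 0.01, -0.05], [0, 0, 3], 15],
    [[-0.34, -0.009, 0], [0, 0, 3], 15],
    [[-0.34, -0.009, 0], [0, 0, 3], 15],
    [[-0.34, -0.009, 0], [0, 0, 3], 15],
    [[0, 0, 0], [0, 0, 0], 15]
  ]
}}

```text
time: 21.47
eef_pos: [560.2, 197.6, 197.9]
eef_rot: [3.141, -0.0, 1.487]
ft_force: [3.4, 1.5, 3.8]
grip_width: 0.213
```

{"method": "carry_out", "body": {
  "commands": [
    [[-0.34, 0.02, 0], [0, 0, 3], 15],
    [[-0.34, -0.009, 0], [0, 0, 3], 15],
    [[-0.34, -0.009, 0], [0, 0, 3], 15],
    [[-0.34, -0.009, 0], [0, 0, 3], 15],
    [[0, 0, 0], [0, 0, 0], 15]
  ]
}}

```text
time: 21.88
eef_pos: [557.9, 185.2, 198.1]
eef_rot: [3.141, -0.002, 1.279]
ft_force: [3.3, 7.5, 3.7]
grip_width: 0.207
```

Firm: the push at the knob has risen to about 8 N. Hold still and check.

```bash
python3 -c "from h import *;cap('w13')"
```

```text
t 21.8833 arm -15.3 wound 215.0 R 65.0 yaw-arm 88.5 drag 8.11 radial out 1.17 fz 3.7 z 198.1 j6 0.55 w 19.5
[272 267  16  22 282] [279.3 278. ] cap in tool [  0.5   0.4 -17.9]
```

Firm at 8.1 N with no slip. That is above the 4 to 7 N band but under 10, so no more pushing. Release the knob, rise, move over the boss and turn the jaws across the arm.

{"method": "carry_out", "body": {
  "commands": [
    [[0, 0, 0], [0, 0, 0], 15],
    [[0.1, 0, 0], [0, 0, 0], 15],
    [[0, 0, 0], [0, 0, 0], 45],
    [[0, 0, 0], [0, 0, 0], 45],
    [[0, 0, 0], [0, 0, 0], 45],
    [[0, 0, -1.5], [0, 0, 0], 50],
    [[0, 0, -2.5], [0, 0, 0], 55],
    [[0, 0, -1.4], [0, 0, 0], 55],
    [[-0.1, -3.3, 0], [0, 0, 0], 55],
    [[0, -3.2, 0], [0, 0, 0], 55]
  ]
}}

```text
time: 22.77
eef_pos: [495.1, 202.6, 251.6]
eef_rot: [3.142, 0.0, 1.279]
ft_force: [0.2, 0.9, -0.9]
grip_width: 0.547
```

{"method": "carry_out", "body": {
  "commands": [
    [[0, 0, 0], [0, 0, -6.5], 55],
    [[0, 0, 0], [0, 0, -6.5], 55],
    [[0, 0, 0], [0, 0, -6.5], 55],
    [[0, 0, 0], [0, 0, -6.5], 55],
    [[0, 0, 0], [0, 0, -6.5], 55],
    [[0, 0, 0], [0, 0, -6.5], 55],
    [[0, 0, 0], [0, 0, -6.5], 55],
    [[0, 0, 0], [0, 0, -6.5], 55],
    [[0, 0, 0], [0, 0, -6.5], 55],
    [[0, 0, 0], [0, 0, -6.5], 55]
  ]
}}

```text
time: 23.6
eef_pos: [495.4, 202.9, 251.3]
eef_rot: [-3.141, -0.0, 2.42]
ft_force: [-0.0, -0.9, -0.1]
grip_width: 0.548
```

{"method": "carry_out", "body": {
  "commands": [
    [[0, 0, 0], [0, 0, -6.5], 55],
    [[0, 0, 0], [0, 0, -6.5], 55],
    [[0, 0, 0], [0, 0, -6.5], 55],
    [[0, 0, 0], [0, 0, -6.5], 55],
    [[0, 0, 0], [0, 0, 0], 55]
  ]
}}

```text
time: 24.02
eef_pos: [495.4, 202.9, 251.4]
eef_rot: [-3.141, -0.001, 2.874]
ft_force: [0.4, -0.3, -0.2]
grip_width: 0.551
```

Run:
```python
from h import *
s=manip.sense();R=Ro.from_euler('xyz',s['eef_rot']);print(s['eef_pos'],np.degrees(s['eef_rot'][2]),'to axis, tool',R.inv().apply(np.array([495.2,202.3,190])-s['eef_pos']))
snap('scene','s14');z=load('s14');v,u=np.mgrid[:420,:560];K=z['K'];d=z['d']
P=((np.stack([(u-K[0,2])/K[0,0]*d,(v-K[1,2])/K[1,1]*d,d],-1)-z['t'])@z['R'])
for c in((496,203),(558,185)):
    m=(np.hypot(P[...,0]-c[0],P[...,1]-c[1])<25)&(P[...,2]>165)&(P[...,2]<222);q=P[m];t=np.percentile(q[:,2],98);k=q[q[:,2]>t-12];print(len(q),t,k.mean(0),(k.min(0)+k.max(0))/2)
```

```text
[495.37599312 202.88390504 251.36697784] 164.64587048968514 to axis, tool [-2.07068692e-02 -5.69570921e-01  6.13673614e+01]
198 202.8134447476953 [505.6704701  196.61599419 197.80350051] [503.3536242  198.22929926 197.95515304]
205 214.48683503081816 [568.84766898 198.38969834 209.42792119] [567.02730753 199.74276345 209.46143852]
```

{"method": "carry_out", "body": {
  "commands": [
    [[0, -0.05, 2.0], [0, 0, 0], 55],
    [[0, 0, 2.5], [0, 0, 0], 55],
    [[0, 0, 1.6], [0, 0, 0], 55],
    [[0, 0, 0], [0, 0, 0], 20],
    [[0, 0, 0], [0, 0, 0], 20],
    [[0, 0, 0], [0, 0, 0], 20],
    [[0, 0, 0], [0, 0, 0], 20],
    [[0, 0, 0], [0, 0, 0], 20],
    [[0, 0, 0], [0, 0, 0], 20]
  ],
  "force": 25
}}

```text
time: 24.82
eef_pos: [495.8, 202.7, 191.7]
eef_rot: [3.141, 0.002, 2.867]
ft_force: [0.8, -0.4, 5.9]
grip_width: 0.249
```

{"method": "carry_out", "body": {
  "commands": [
    [[0, 0, -0.3], [0, 0, 0], 20],
    [[0, 0, -0.3], [0, 0, 0], 20],
    [[0, 0, -0.4], [0, 0, 0], 20],
    [[0, 0, 0], [0, 0, 0], 20]
  ]
}}

```text
time: 25.15
eef_pos: [495.6, 202.7, 201.4]
eef_rot: [3.141, 0.001, 2.867]
ft_force: [0.4, -1.0, -2.2]
grip_width: 0.249
```

Run:
```python
from h import *
plan(558.3,-204.3,252,2.8,25,start=(495.6,202.7,252,164.3))
```

```text
[[-0.68, -1.5, -0.0], [0.0, -0.0, 6.5]]
[[-0.85, -1.41, -0.0], [-0.0, -0.0, 6.5]]
[[-1.0, -1.31, -0.0], [-0.0, -0.0, 6.5]]
[[-1.14, -1.19, -0.0], [-0.0, -0.0, 6.5]]
[[-1.27, -1.05, -0.0], [-0.0, -0.0, 6.5]]
[[-1.38, -0.9, -0.0], [-0.0, -0.0, 6.5]]
[[-1.47, -0.74, -0.0], [-0.0, -0.0, 6.4]]
[[-1.55, -0.57, -0.0], [-0.0, -0.0, 6.4]]
[[-1.6, -0.39, -0.0], [-0.0, -0.0, 6.5]]
[[-1.63, -0.21, -0.0], [-0.0, -0.0, 6.4]]
[[-1.65, -0.02, -0.0], [-0.0, -0.0, 6.5]]
[[-1.64, 0.16, -0.0], [-0.0, -0.0, 6.4]]
[[-1.61, 0.35, -0.0], [-0.0, -0.0, 6.5]]
[[-1.56, 0.52, -0.0], [-0.0, -0.0, 6.4]]
[[-1.49, 0.7, -0.0], [-0.0, -0.0, 6.5]]
[[-1.4, 0.86, -0.0], [-0.0, -0.0, 6.5]]
[[-1.3, 1.01, -0.0], [-0.0, -0.0, 6.4]]
[[-1.18, 1.15, -0.0], [-0.0, -0.0, 6.5]]
[[-1.04, 1.28, -0.0], [-0.0, -0.0, 6.4]]
[[-0.89, 1.39, -0.0], [-0.0, -0.0, 6.5]]
[[-0.73, 1.48, -0.0], [-0.0, -0.0, 6.4]]
[[-0.56, 1.55, -0.0], [-0.0, -0.0, 6.5]]
[[-0.38, 1.6, -0.0], [-0.0, -0.0, 6.4]]
[[-0.2, 1.63, -0.0], [-0.0, -0.0, 6.5]]
[[-0.0, 1.65, -0.0], [-0.0, -0.0, 6.4]]
```

{"method": "carry_out", "body": {
  "commands": [
    [[0, 0, -0.6], [0, 0, 0], 20],
    [[0, 0, -1.0], [0, 0, 0], 20],
    [[0, 0, -1.5], [0, 0, 0], 20],
    [[0, 0, -1.5], [0, 0, 0], 20],
    [[0, 0, -0.5], [0, 0, 0], 20],
    [[0, 0, 0], [0, 0, 0], 20]
  ]
}}

```text
time: 25.65
eef_pos: [495.7, 202.8, 253.3]
eef_rot: [3.14, 0.002, 2.868]
ft_force: [-0.4, 0.2, -2.7]
grip_width: 0.249
```

{"method": "carry_out", "body": {
  "commands": [
    [[-0.68, -1.5, 0], [0, 0, 6.5], 20],
    [[-0.85, -1.41, 0], [0, 0, 6.5], 20],
    [[-1.0, -1.31, 0], [0, 0, 6.5], 20],
    [[-1.14, -1.19, 0], [0, 0, 6.5], 20],
    [[-1.27, -1.05, 0], [0, 0, 6.5], 20],
    [[-1.38, -0.9, 0], [0, 0, 6.5], 20],
    [[-1.47, -0.74, 0], [0, 0, 6.4], 20],
    [[-1.55, -0.57, 0], [0, 0, 6.4], 20],
    [[-1.6, -0.39, 0], [0, 0, 6.5], 20],
    [[-1.63, -0.21, 0], [0, 0, 6.4], 20]
  ]
}}

```text
time: 26.48
eef_pos: [520.0, 39.0, 250.8]
eef_rot: [-3.14, -0.0, 1.733]
ft_force: [0.4, -0.2, -3.1]
grip_width: 0.248
```

{"method": "carry_out", "body": {
  "commands": [
    [[-1.65, 0, 0], [0, 0, 6.5], 20],
    [[-1.64, 0.16, 0], [0, 0, 6.4], 20],
    [[-1.61, 0.35, 0], [0, 0, 6.5], 20],
    [[-1.56, 0.52, 0], [0, 0, 6.4], 20],
    [[-1.49, 0.7, 0], [0, 0, 6.5], 20],
    [[-1.4, 0.86, 0], [0, 0, 6.5], 20],
    [[-1.3, 1.01, 0], [0, 0, 6.4], 20],
    [[-1.18, 1.15, 0], [0, 0, 6.5], 20],
    [[-1.04, 1.28, 0], [0, 0, 6.4], 20],
    [[-0.9, 1.4, 0], [0, 0, 6.5], 20]
  ]
}}

```text
time: 27.32
eef_pos: [545.4, -123.8, 250.7]
eef_rot: [-3.14, 0.001, 0.605]
ft_force: [0.3, -0.5, -2.9]
grip_width: 0.247
```

{"method": "carry_out", "body": {
  "commands": [
    [[-0.73, 1.48, 0], [0, 0, 6.4], 20],
    [[-0.56, 1.55, 0], [0, 0, 6.5], 20],
    [[-0.38, 1.6, 0], [0, 0, 6.4], 20],
    [[-0.2, 1.63, 0], [0, 0, 6.5], 20],
    [[0, 1.65, 0], [0, 0, 6.4], 20],
    [[0, 0, 0], [0, 0, 0], 20],
    [[0, 0, 0], [0, 0, 0], 20]
  ]
}}

```text
time: 27.9
eef_pos: [558.0, -204.7, 250.6]
eef_rot: [-3.141, 0.001, 0.05]
ft_force: [0.0, 0.8, -3.2]
grip_width: 0.252
```

Run:
```python
from h import *
s=manip.sense();R=Ro.from_euler('xyz',s['eef_rot']);print(s['eef_pos'],np.degrees(s['eef_rot']),s['ft_force'],'to go, tool',R.inv().apply(np.array([558.3,-204.4,0])-s['eef_pos'])[:2])
snap('wrist','w15');z=load('w15');print('tcp+12 px',wproj(z,s['eef_pos']+[0,0,12]),'axis at crank collar',wproj(z,[558,-204.4,63]))
a=cv2.imread('pics/w15.png');cv2.imwrite('pics/c15.png',np.clip(cv2.resize(a[150:330,160:400],(800,600),interpolation=cv2.INTER_CUBIC)*1.4,0,255).astype('uint8'))
```

```text
[ 557.99729808 -204.69977197  250.61768362] [-1.79946939e+02  8.07385768e-02  2.85118809e+00] [ 0.03642797  0.768089   -3.16477929] to go, tool [ 0.67039697 -0.05224957]
tcp+12 px [279.37713836 273.60594369] axis at crank collar [278.84160029 194.45639044]
```

View pics/c15.png

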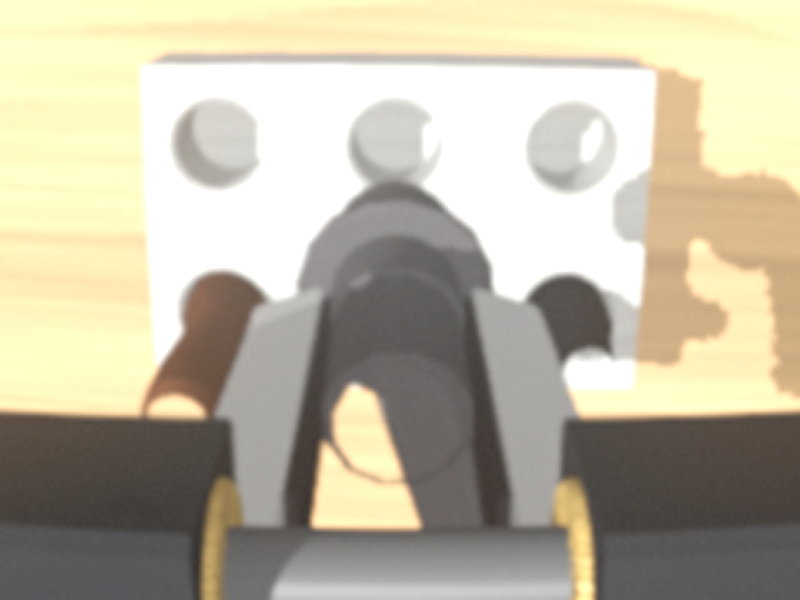

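Socket mouth is at (394,143), empty and below the crank. The arm, seen through the boss, slants about 20° toward the mouthpiece, so it turned back in its play when I let go. I'll work out the slant.

Run:
```python
from h import *
z=load('w15');h=227.6;f=lambda x,y,h:wpix(z,160+(x+.5)*.3-.5,150+(y+.5)*.3-.5,h)
a,b=f(368,390,h),f(424,528,h);print('arm deg',np.degrees(np.arctan2(*(b-a)[1::-1]))%360)
print('socket',f(394,143,58),'boss',f(400,417,262))
s=load('s14');top=load('top0')
```

```text
arm deg 202.397301238717
socket [ 559.08402756 -203.24516817   58.        ] boss [ 557.06496767 -204.88627936  262.        ]
```

{"method": "carry_out", "body": {
  "commands": [
    [[0.12, -0.05, 0], [0, 0, 6.5], 20],
    [[0, 0, 1.0], [0, 0, 6.5], 20],
    [[0, 0, 2.0], [0, 0, 6.5], 20],
    [[0, 0, 3.0], [0, 0, 0], 20],
    [[0, 0, 2.5], [0, 0, 0], 20],
    [[0, 0, 1.5], [0, 0, 0], 20],
    [[0, 0, 0.8], [0, 0, 0], 20],
    [[0, 0, 0.4], [0, 0, 0], 20],
    [[0, 0, 0], [0, 0, 0], 20]
  ]
}}

```text
time: 28.7
eef_pos: [559.5, -203.5, 139.6]
eef_rot: [-3.142, 0.0, -0.29]
ft_force: [0.1, 0.5, -2.7]
grip_width: 0.249
```

{"method": "carry_out", "body": {
  "commands": [
    [[0, 0, 0.2], [0, 0, 0], 20],
    [[0, 0, 0.2], [0, 0, 0], 20],
    [[0, 0, 0.2], [0, 0, 0], 20],
    [[0, 0, 0], [0, 0, 0], 20]
  ]
}}

```text
time: 29.03
eef_pos: [559.5, -203.9, 133.7]
eef_rot: [3.142, -0.0, -0.291]
ft_force: [-0.2, -0.1, -2.7]
grip_width: 0.251
```

{"method": "carry_out", "body": {
  "commands": [
    [[0, 0, 0.2], [0, 0, 0], 20],
    [[0, 0, 0.2], [0, 0, 0], 20],
    [[0, 0, 0.2], [0, 0, 0], 20],
    [[0, 0, 0.2], [0, 0, 0], 20],
    [[0, 0, 0], [0, 0, 0], 20]
  ]
}}

```text
time: 29.45
eef_pos: [559.3, -204.2, 125.9]
eef_rot: [3.141, -0.0, -0.292]
ft_force: [-1.4, -2.7, -3.1]
grip_width: 0.249
```

{"method": "carry_out", "body": {
  "commands": [
    [[-0.02, 0.08, 0.2], [0, 0, 0], 20],
    [[0, 0, 0.3], [0, 0, 0], 20],
    [[0, 0, 0.3], [0, 0, 0], 20],
    [[0, 0, 0.3], [0, 0, 0], 20],
    [[0, 0, 0.3], [0, 0, 0], 20],
    [[0, 0, 0.3], [0, 0, 0], 20],
    [[0, 0, 0.2], [0, 0, 0], 20],
    [[0, 0, 0], [0, 0, 0], 20]
  ]
}}

```text
time: 30.12
eef_pos: [558.9, -204.5, 106.0]
eef_rot: [-3.141, 0.001, -0.292]
ft_force: [-2.1, -0.4, -3.9]
grip_width: 0.248
```

{"method": "carry_out", "body": {
  "commands": [
    [[0, 0, 0.15], [0, 0, 0], 20],
    [[0, 0, 0], [0, 0, 0], 20],
    [[0, 0, 0], [0, 0, 0], 45],
    [[0, 0, 0], [0, 0, 0], 45],
    [[0, 0, 0], [0, 0, 0], 45],
    [[0, 0, -1.0], [0, 0, 0], 45],
    [[0, 0, -3], [0, 0, 0], 45],
    [[0, 0, -4], [0, 0, 0], 45],
    [[0, 0, -4], [0, 0, 0], 45],
    [[0, 0, -2], [0, 0, 0], 45]
  ]
}}

```text
time: 30.95
eef_pos: [559.9, -204.9, 251.5]
eef_rot: [3.141, -0.007, -0.291]
ft_force: [-0.6, -1.0, 1.0]
grip_width: 0.453
```

Run:
```python
from h import *
s=manip.sense();print(s['time'],s['eef_pos'],np.degrees(s['eef_rot']))
snap('scene','s16');snap('top','t16')
for A,B in(('scene0','s16'),('top0','t16')):
  for f in(A,B):
    z=load(f);v,u=np.mgrid[:420,:560];K=z['K'];d=z['d']
    P=((np.stack([(u-K[0,2])/K[0,0]*d,(v-K[1,2])/K[1,1]*d,d],-1)-z['t'])@z['R'])
    for nm,c,lo,hi in(('boss',(558,-205),85,125),('knob',(495,-208),95,140),('punch',(497,-149),100,160),('mouth',(502,-266),75,120)):
        m=(np.hypot(P[...,0]-c[0],P[...,1]-c[1])<26)&(P[...,2]>lo)&(P[...,2]<hi);q=P[m]
        if len(q)>10: t=q[:,2].max();k=q[q[:,2]>t-8];print(f,nm,len(q),t.round(1),k.mean(0).round(1))
plan(430,185,205,20,14)
```

```text
30.95 [ 559.85020877 -204.86537629  251.46120648] [179.96086325  -0.38372783 -16.69651635]
scene0 boss 207 117.7 [ 565.8 -208.6  113.6]
scene0 knob 195 132.6 [ 498.8 -209.9  127.6]
scene0 punch 274 148.3 [ 502.7 -150.7  143.7]
scene0 mouth 214 108.4 [ 507.1 -269.2  104. ]
s16 boss 217 117.9 [ 566.8 -207.4  113.8]
s16 knob 195 131.3 [ 498.6 -206.1  127. ]
s16 punch 271 147.2 [ 502.4 -150.9  143.3]
s16 mouth 214 107.8 [ 506.8 -269.3  103.7]
top0 boss 79 118.5 [ 554.2 -203.4  114.6]
top0 knob 88 132.4 [ 490.3 -207.9  128. ]
top0 punch 89 147.7 [ 491.9 -146.1  144.2]
top0 mouth 109 108.8 [ 497.  -263.1  104.7]
t16 boss 48 116.2 [ 558.8 -197.4  113.4]
t16 punch 88 148.6 [ 492.2 -146.3  144.8]
[[-1.69, -2.4, 0.31], [0.0, -0.0, -2.6]]
[[-1.58, -2.48, 0.31], [0.0, -0.0, -2.6]]
[[-1.47, -2.55, 0.31], [0.0, -0.0, -2.6]]
[[-1.35, -2.61, 0.31], [0.0, -0.0, -2.6]]
[[-1.23, -2.67, 0.31], [0.0, -0.0, -2.6]]
[[-1.11, -2.72, 0.31], [0.0, -0.0, -2.6]]
[[-0.99, -2.77, 0.31], [0.0, -0.0, -2.6]]
[[-0.86, -2.81, 0.31], [0.0, -0.1, -2.6]]
[[-0.73, -2.85, 0.31], [0.0, -0.0, -2.6]]
[[-0.6, -2.87, 0.31], [0.1, -0.1, -2.7]]
[[-0.47, -2.9, 0.32], [0.0, -0.0, -2.6]]
[[-0.33, -2.92, 0.32], [0.1, -0.1, -2.7]]
[[-0.19, -2.93, 0.32], [0.0, -0.0, -2.6]]
[[-0.07, -2.94, 0.32], [0.1, -0.1, -2.7]]
```

The crank is home: scene-camera boss height and position match the start within about 1 mm, and the bystanders are unmoved. Now look at the screw square to see whether it held its angle.

{"method": "carry_out", "body": {
  "commands": [
    [[-1.69, -2.4, 0], [0, 0, -2.6], 45],
    [[-1.58, -2.48, 0], [0, 0, -2.6], 45],
    [[-1.47, -2.55, 0.3], [0, 0, -2.6], 45],
    [[-1.35, -2.61, 0.3], [0, 0, -2.6], 45],
    [[-1.23, -2.67, 0.3], [0, 0, -2.6], 45],
    [[-1.11, -2.72, 0.3], [0, 0, -2.6], 45],
    [[-1.0, -2.77, 0.3], [0, 0, -2.6], 45],
    [[-0.86, -2.81, 0.3], [0, 0, -2.6], 45],
    [[-0.73, -2.85, 0.3], [0, 0, -2.6], 45],
    [[-0.6, -2.87, 0.3], [0, 0, -2.6], 45]
  ]
}}

```text
time: 31.88
eef_pos: [464.9, 75.4, 220.7]
eef_rot: [-3.141, 0.001, 0.164]
ft_force: [0.6, 0.3, 0.1]
grip_width: 0.451
```

{"method": "carry_out", "body": {
  "commands": [
    [[-0.47, -2.9, 0.3], [0, 0, -2.6], 45],
    [[-0.33, -2.92, 0.3], [0, 0, -2.6], 45],
    [[-0.2, -2.93, 0.3], [0, 0, -2.6], 45],
    [[0, -2.94, 0.3], [0, 0, -2.6], 45],
    [[0, 0, 0], [0, 0, 0], 45],
    [[0, 0, 0], [0, 0, 0], 45],
    [[0, 0, 0], [0, 0, 0], 45]
  ]
}}

```text
time: 32.47
eef_pos: [429.3, 185.4, 209.0]
eef_rot: [3.141, 0.0, 0.343]
ft_force: [0.5, 0.8, 1.4]
grip_width: 0.449
```

Run:
```python
from h import *
s=manip.sense();print(s['time'],s['eef_pos'],np.degrees(s['eef_rot'][2]))
snap('wrist','w17')
for f,h in(('w2',148),('w5',148),('w17',145)):
    z=load(f);im=z['im'];u,v=wproj(z,[495.2,202.3,h]);g=cv2.cvtColor(im,cv2.COLOR_RGB2HSV)
    m=((g[...,1]<25)&(g[...,2]>165)).astype('uint8')
    n,l,sx,c=cv2.connectedComponentsWithStats(m);i=min((i for i in range(1,n) if sx[i,4]>150),key=lambda i:np.hypot(*(c[i]-(u,v))))
    k=cv2.findContours((l==i).astype('uint8'),cv2.RETR_EXTERNAL,cv2.CHAIN_APPROX_NONE)[0][0]
    b=cv2.boxPoints(cv2.minAreaRect(k));q=np.array([wpix(z,*p,h) for p in b]);e=np.diff(np.vstack([q,q[:1]]),axis=0)
    print(f,(u,v),sx[i],c[i].round(1),'angles',[(np.degrees(np.arctan2(a[1],a[0]))%90).round(1) for a in e],[np.linalg.norm(a).round(1) for a in e],'d',np.median(z['d'][l==i]))
```

```text
32.4667 [429.34024072 185.43012407 208.9808302 ] 19.67342752060544
w2 (np.float64(280.29898948471515), np.float64(144.1595042333139)) [269 133  23  23 345] [280.2 143.9] angles [np.float64(20.5), np.float64(20.4), np.float64(20.6), np.float64(20.1)] [np.float64(12.4), np.float64(12.5), np.float64(12.5), np.float64(12.5)] d 214.41187
w5 (np.float64(279.46431839146834), np.float64(143.20546109005886)) [272 135  17  17 280] [280.  143.1] angles [np.float64(20.0), np.float64(20.2), np.float64(20.0), np.float64(19.9)] [np.float64(12.3), np.float64(12.4), np.float64(12.4), np.float64(12.4)] d 247.55597
w17 (np.float64(288.2292392505878), np.float64(134.09913591678233)) [278 124  22  22 334] [288.5 134.3] angles [np.float64(1.4), np.float64(1.4), np.float64(1.7), np.float64(1.3)] [np.float64(12.5), np.float64(12.6), np.float64(12.5), np.float64(12.6)] d 218.98196
```

Run:
```python
from h import *
for a in(('top0','t16'),('scene0','s16')):
    for f in a:
        im=load(f)['im'];g=cv2.cvtColor(im,cv2.COLOR_RGB2HSV);m=(g[...,0]>60)&(g[...,0]<90)&(g[...,1]>90)&(g[...,2]>25)
        v,u=np.nonzero(m);k=(u>140)&(u<220) if f[0]=='t' else (u>310)&(u<375)&(v>170)&(v<215)
        print(f,k.sum(),u[k].mean().round(2),v[k].mean().round(2),u[k].min(),u[k].max(),v[k].min(),v[k].max())
print(manip.sense()['ft_force'],manip.hand_in())
```

```text
top0 215 171.25 235.99 166 178 217 259
t16 217 171.27 236.25 166 178 217 259
scene0 148 346.82 195.88 335 360 191 204
s16 141 347.38 196.16 335 360 191 204
the job is handed in; nothing more can be done
[0.47034623 0.02341969 0.37674789] None
```

I fitted the crank over the screw until it sank home, wound it clockwise until it came up firm, and stood it back in its own rack socket. The job is handed in at about 32.5 s of robot time, and no verdict was reported.

**Winding:** the crank turned about 215° at the knob. The push held at about 1.7 N, then rose to 8.1 N. That is over the advised 4 to 7 N but under the 10 N limit.

**Last checks that agreed:**
- **Crank:** the scene camera puts the boss back within about 1 mm of where it started, at the same height. The top view of it was partly hidden by the gripper.
- **Tube:** its image position is unchanged to within about 0.6 pixel in both cameras.
- **Punch and mouthpiece:** the scene camera shows neither of them moved. I did not re-measure the weight, but the arm never went near it.
- **Robot:** the arm is clear of everything.

**What went wrong or disagreed:**
- **Knob slip:** my first light grip (4 N) slipped on the knob. It popped back about 10° when I closed on it again, so I re-centred and gripped at 13 N.
- **Screw angle:** after release the screw's square measured about 199° of turn, against roughly 204–209° expected from the knob angle. I put the difference down to play and springback, and did not confirm it.
- **Pad grip:** I did not measure the pad's force on the tube directly. It rests on the firm stop I felt and on the screw staying where it is left.

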